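Refill the test-tile magazine

TASK

First take the blue glazed sample tile off the mouth of the tile magazine and lay it on the sloping wooden rest, flat on the slope, lengthways up it and with its lower end at the ledge. Then load every unglazed blank tile lying on the bench into the magazine, pressing each one down against the spring until the red catches snap over it and hold it down, and finally swing the yellow keeper bar fully across the mouth. Leave the tubs, jar, brush and spatula alone.

Things in the scene. Friction and masses are not known exactly. Their poses are not given: they have to be found in the camera images.
- magazine: open-sided upright tile magazine, fixed: grey base 180 x 100 x 12 mm, aluminium corner guides (|x| 30 to 51 mm, flared outward above z = 102, top at 121 mm) round a well of 104 (x) by 59 mm (y); both y sides are open for fingers between x = -30 and +30 mm. Origin: well centre, on the underside of the base; x along the well's long side; z up. It takes up to five tiles, lying flat
- catch_level (a point): well centre at the underside of the two red catches, 98 mm above the magazine's origin. The catches (30 mm wide) stand at the middle of both x ends, noses 89 mm apart. Pressed down past them, a tile spreads them; they snap in over its top face and hold it: top tile's middle then about 6 mm below here, each tile under it 12 mm lower. Pressing takes about 6 N (first) to 14 N (fifth)
- mouth (a point): where the middle of a tile is when it just lies level on the magazine's mouth, not yet pressed: on the catches' 60-degree ramps, which rise outward from 100 to 115 mm above the magazine's origin; this point is 115.5 mm above it. From here a tile must go down about 24 mm; press 3 to 6 mm farther so that the catches snap, then let go
- follower (a joint): travel of the orange spring follower (m): 0 = up and empty, its top 95 mm above the magazine's origin; about 0.012 n - 0.003 with n tiles held under the catches; 0.065 = bottomed
- keeper_bar (a joint): angle (rad) of the yellow keeper bar about its upright steel pin at x = +82 mm, y = 0 in the magazine's frame: 0 = fully closed, lying along -x over the mouth (underside 122, top 130 mm above the magazine's origin); grows counter-clockwise seen from above (opens to the magazine's -y side), up to 2.2; stays where left (about 0.8 N at the knob moves it)
- keeper_knob (a point): middle of the black upright knob on the keeper bar: 16 mm across, 30 mm tall, from 130 to 160 mm above the magazine's origin, 78 mm from the hinge pin
- rest: small wooden stand of the sloping sample rest, fixed: foot 120 x 90 x 12 mm; origin centre of its underside, z up; the slope rises towards its +x
- rest_face: sloping board of the rest, 108 mm long (x, up the slope) by 40 mm wide (y), narrower than a tile; sloped 25 degrees; origin in the middle of its upper face, 80 mm above the bench; z is normal to the face, x points up the slope. Across its lower end stands a ledge 6 mm thick and 10 mm high, whose inner face is at x = -54 mm
- rest_spot (a point): where the middle of the sample tile is when it lies properly on the sloping board against the ledge: 6 mm above the board's upper face, 4 mm down the slope from its middle
- sample: glazed sample tile, blue with a green band, 100 x 55 x 12 mm (x, y, z), about 110 g; origin at its middle; either face may be up. It starts lying on the magazine's mouth
- blank1: unglazed cream blank tile 1 with a terracotta patch, 100 x 55 x 12 mm (x, y, z), about 110 g; origin at its middle; starts flat on the bench, may be absent; either face or end is as good
- blank2: unglazed cream blank tile 2 with a terracotta patch, 100 x 55 x 12 mm (x, y, z), about 110 g; origin at its middle; starts flat on the bench, may be absent; either face or end is as good
- blank3: unglazed cream blank tile 3 with a terracotta patch, 100 x 55 x 12 mm (x, y, z), about 110 g; origin at its middle; starts flat on the bench, may be absent; either face or end is as good
- blank4: unglazed cream blank tile 4 with a terracotta patch, 100 x 55 x 12 mm (x, y, z), about 110 g; origin at its middle; starts flat on the bench, may be absent; either face or end is as good
- blank5: unglazed cream blank tile 5 with a terracotta patch, 100 x 55 x 12 mm (x, y, z), about 110 g; origin at its middle; starts flat on the bench, may be absent; either face or end is as good
- tub1: white plastic tub, 68 mm across, 62 mm high, among the blanks; origin centre of its underside; leave alone
- tub2: green plastic tub, 68 mm across, 62 mm high, origin centre of its underside; leave alone
- tub3: yellow plastic tub, 72 mm across, 64 mm high; leave alone
- jar: glass jar with black lid, 72 mm across, 110 mm high; leave alone
- brush: brush, 190 mm long, lying; leave alone
- spatula: spatula, 200 mm long, lying; leave alone
Things that resemble listed ones, but are neither listed nor needed, are in the scene too. There is more than one size of the sample; the one meant has the size given above.

How it is judged (in metres and radians):
On the way, in this order (a step that is already met when the one before it is completed fails the run):
1. the glazed sample lies on the sloping rest, let go (distance between sample and rest_spot below 0.018 m and angle between the z axis of sample and the z axis of rest_face, either way round below 0.12 rad and angle between the x axis of sample and the x axis of rest_face, either way round below 0.25 rad and linear speed of sample below 0.03 m/s and contact force between the fingers and sample below 0.05 N), for 0.2 s.
2. every blank is held in the magazine under the catches, let go (horizontal distance between each of blank1, blank2, blank3, blank4, blank5 and magazine below 0.012 m and z of blank1 in the frame of magazine between 0.025 and 0.096 m and angle between the z axis of each of blank1, blank2, blank3, blank4, blank5 and the z axis of magazine, either way round below 0.06 rad and linear speed of each of blank1, blank2, blank3, blank4, blank5 below 0.03 m/s and contact force between the fingers and blank1 below 0.05 N and z of blank2 in the frame of magazine between 0.025 and 0.096 m and contact force between the fingers and blank2 below 0.05 N and z of blank3 in the frame of magazine between 0.025 and 0.096 m and contact force between the fingers and blank3 below 0.05 N and z of blank4 in the frame of magazine between 0.025 and 0.096 m and contact force between the fingers and blank4 below 0.05 N and z of blank5 in the frame of magazine between 0.025 and 0.096 m and contact force between the fingers and blank5 below 0.05 N), for 0.2 s.
3. the keeper bar is closed (value of joint keeper_bar below 0.12 rad), for 0.2 s.
At the end, for the whole second after the job is handed in: Sample flat on the sloping board (18 mm, 0.12 rad; lengthways 0.25 rad); every blank in the well under the catches (middle below 96 mm, 12 mm of the axis, level to 0.06 rad); keeper bar within 0.12 rad of closed; all released and at rest (all of step 1 and all of step 2 and value of joint keeper_bar below 0.12 rad); the robot touches nothing.
It fails at once if a tub, the jar, the brush or the spatula is pushed more than 6 cm away (distance of any of tub1, tub2, tub3, jar, brush, spatula from where it was at the start of the episode above 0.06 m).
It fails at once if a tub or the jar is knocked over (angle between any of tub1, tub2, tub3, jar's own z axis and vertical above 0.8 rad).
Of blank1, blank2, blank3, blank4, blank5 only 3 to 5 are there at a start; the rules pass over those that are not, and their reading is None.
At some moment in a run one of blank1, blank2, blank3, blank4, blank5 may be knocked a few centimetres aside while the robot is not near it.
Once in a run the grip may slacken for a moment while it holds something.
It also fails if it takes over 210 s, if anything falls off the work surface, if the arm or the gripper's body presses on something with over 40 N, if the wrist force passes 120 N, or if a joint passes its speed limit or range.

ROBOT

A 7-joint arm with a two-finger parallel gripper is mounted at the origin on the work surface. World frame = base frame: x ahead of the robot, y to its left, z up, the work surface at z = 0. Lengths are in mm, angles in rad, forces in N, time in s.
With the tool pointing down it reaches from about 400 to 875 mm from the base axis. Payload 4.4 kg.
Tool frame: the origin (TCP) lies between the finger pads; the fingertips stand 22 mm ahead of it and the grasp point (between the pads) lies 3 mm ahead of it; z points along the fingers, y is the line along which they close (so a half turn about z gives the same grasp; the last joint's range is limited). The gripper opens to 85 mm and grips with 20 to 120 N. Pads are 22 mm wide; open, the fingers measure 114 mm over their backs; the gripper's body (76 mm by 85 mm) begins 54 mm behind the grasp point. The pads swing forward as they close: fully open they stand 13 mm farther back than shut.
Start: joints at [-1.176, 0.628, 0.038, 1.517, -0.027, 0.996, -0.02], TCP at [289.012, 582.228, 253.313] pointing down, gripper open.
Joint ranges: [-3.06, 3.06], [-0.37, 2.12], [-1.25, 1.32], [0.18, 2.47], [-1.1, 4.24], [0.23, 1.98], [-2.94, 2.94]. Speed limits (rad/s): [2.57, 2.57, 3.14, 3.14, 3.14, 3.14, 3.14].

INTERFACE

Orientations are given as [roll, pitch, yaw] about the fixed x, y, z axes, in that order (R = Rz(yaw) Ry(pitch) Rx(roll)).
In Python, from cell import ctrl gives the robot as it stands.
- The arm moves only by the tool step_arm, never from a script. Its argument "plan" is a list of rows, each an object of numbers: "dx", "dy", "dz": the shift along the tool's x, y, z scaled (see below); "ax", "ay", "az": the turn, a rotation vector about the tool's x, y, z scaled (see below); "gripper": the opening, from 0 (shut) to 1 (fully open). A call has 1 to 20 rows; each row shifts and turns the commanded pose from where the row before left it, along the tool's axes as they then stand; what a row does not reach is not made up. The controller multiplies each number of a shift by 0.3 m and each number of a turn by 90 degrees. A row lasts 1/8 s, in which the tool goes at most 62.5 mm and 10.7 degrees, less where a joint would pass 70% of its speed; a pose out of reach is approached as far as the arm can. A call with a number of a shift or a turn outside -1 to 1 is refused whole. A call with a gripper value outside its range is refused whole. The fingers move at their own pace and stop on an object; the grip force is fixed at half the most. Time passes only in rows, so rows that do not move let the fingers close. It gives the time, the measured TCP pose, the force, the opening and the grip force at its end, in the units of the state.
- ctrl.read_state(): the state, without advancing time (a new reading comes with each control period).
- ctrl.get_image(name): name is "side" or "top"; returns a dict with "color" (420x560x3 uint8, red, green, blue), "range_z" (420x560 float32, mm along the optical axis (not along the pixel's ray), 0 where there is no reading), "fx", "fy", "cx", "cy" (pixels), "T" (4x4, takes a point from camera to world coordinates). Camera axes: x right, y down, z forward; pixel columns grow to the right and rows downward; lengths in mm; the calibration is good to about 2 mm. A picture is of the moment at which its call begins.
- ctrl.finish_job(): hands the job in; it is judged then, once.
The state is a dict: "clock": time; "qpos": joint angles; "qd": joint speeds; "tau": joint torques, N m; "eef_pos": TCP position; "tool_rot": TCP orientation; "force": force on the tool from outside, world axes, zero at the start; "torque": the same for the moment, N m; "width": finger opening in mm; "gripper_force": force on a finger pad.
Only numpy, scipy, OpenCV 4.12 (cv2) and the standard library are available. Lean on these libraries where they do the work, as an engineer would, in place of code of your own. Each camera call takes 0.05 s, during which the arm holds its last target. There are 200 camera calls.

## Working session

There is one attempt and no reset: what is moved stays moved. The work goes in short steps, Python scripts to look and compute and a tool call to move; the robot and the scene stay as the last step left them, time stands still between calls to the robot, and variables do not carry over. Pictures are saved under pics/ and viewed, at most 14 in all, crops included, and the job is handed in when it is done.

Besides the shell and the picture viewer there is one more tool, called after ">>>" by a JSON object that holds its "fn" and its "kwargs". step_arm: Moves the arm, as the interface text tells. Shifts and turns lie within -1 to 1; 1 stands for 0.3 m of shift or 90 degrees of turn. Its arguments: {"type":"object","properties":{"plan":{"type":"array"}},"required":["plan"]}

```bash
mkdir -p pics; ls; python3 - <<'E'
from cell import ctrl
import cv2,numpy as np
s=ctrl.read_state();print(s)
for n in("top","side"):
    i=ctrl.get_image(n);cv2.imwrite(f"pics/{n}0.png",i["color"][:,:,::-1]);np.savez(f"{n}0.npz",**i)
    print(n,i["fx"],i["cx"],i["cy"],i["T"].round(3).tolist())
E
```

```text
pics
{'clock': 0.0, 'qpos': array([-1.17580204,  0.62934385,  0.03842351,  1.51839233, -0.02700196,
        0.99626392, -0.0199837 ]), 'qd': array([ 6.12197257e-04, -1.85183625e-03, -2.57417374e-04, -1.79278961e-03,
        2.11441575e-04,  3.51932724e-04, -8.81850036e-06]), 'tau': array([ 5.23369526e-04, -5.63405013e+01,  1.22627288e+00, -1.93440968e+01,
        1.09418141e-02,  1.02639286e-02,  1.74796446e-05]), 'eef_pos': array([288.73251724, 581.69831583, 252.38238826]), 'tool_rot': array([-3.13970264e+00,  1.26567939e-05,  2.68082798e+00]), 'force': array([0.51403934, 0.28242289, 0.46046057]), 'torque': array([-0.00952665,  0.0350106 ,  0.03717496]), 'gripper_force': 0.0, 'width': 85.05574245238357}
top 384.857095829465 282.0988092629244 212.40133041688767 [[-0.014, -1.0, 0.028, 496.011], [-1.0, 0.014, 0.024, 32.018], [-0.025, -0.028, -0.999, 1089.201], [0.0, 0.0, 0.0, 1.0]]
side 462.61122335536453 284.0256034205078 205.88586923566106 [[0.718, -0.384, 0.58, -212.453], [-0.696, -0.409, 0.59, -750.039], [0.011, -0.828, -0.561, 877.285], [0.0, 0.0, 0.0, 1.0]]
```

View pics/top0.png

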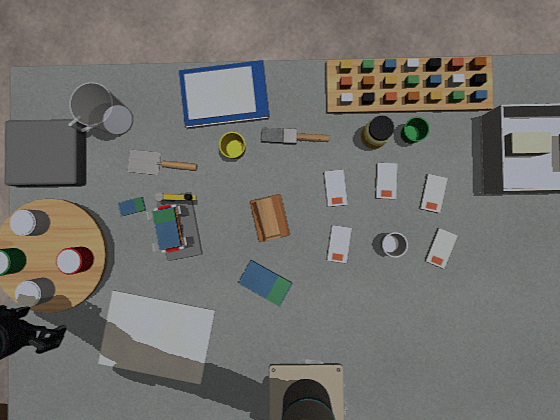

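View pics/side0.png

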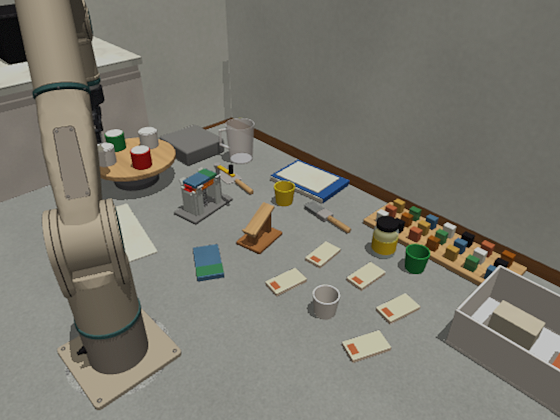

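The top view shows five blanks at (335,188), (386,181), (434,193), (340,244) and (441,248). There are three blue/green tiles: one on the magazine at (168,230), a small one at (132,206) and a large one at (265,283). I'll measure all of them and enlarge the magazine and rest area.

```bash
cat > h.py <<'E'
import numpy as np,cv2
from cell import ctrl
def grab(n,save=None):
    i=ctrl.get_image(n)
    if save: np.savez(save,**i)
    return i
def ray(i,u,v,z):
    """pixel(s) -> world points on plane z (mm)"""
    u=np.atleast_1d(u).astype(float);v=np.atleast_1d(v).astype(float)
    T=i["T"];d=np.stack([(u-i["cx"])/i["fx"],(v-i["cy"])/i["fy"],np.ones_like(u)])
    d=T[:3,:3]@d;o=T[:3,3:4]
    return (o+d*((z-o[2])/d[2])).T
def cloud(i):
    v,u=np.mgrid[:420,:560];Z=i["range_z"]
    p=np.stack([(u-i["cx"])/i["fx"]*Z,(v-i["cy"])/i["fy"]*Z,Z],-1)
    return p@i["T"][:3,:3].T+i["T"][:3,3]
def proj(i,P):
    P=np.atleast_2d(P);q=(P-i["T"][:3,3])@i["T"][:3,:3]
    return np.c_[q[:,0]/q[:,2]*i["fx"]+i["cx"],q[:,1]/q[:,2]*i["fy"]+i["cy"]]
def rects(i,m,z,amin=60):
    """contours of mask -> (px centre, world xy, long, short, yaw deg of long side)"""
    m=cv2.morphologyEx(m.astype(np.uint8),cv2.MORPH_CLOSE,np.ones((3,3)))
    n,l,st,c=cv2.connectedComponentsWithStats(m)
    out=[]
    for k in range(1,n):
        if st[k,4]<amin: continue
        v,u=np.nonzero(l==k)
        P=ray(i,np.r_[u-.5,u+.5,u-.5,u+.5],np.r_[v-.5,v-.5,v+.5,v+.5],z)[:,:2]
        (cx,cy),(w,h),a=cv2.minAreaRect(P.astype(np.float32))
        mean=P.mean(0);C=np.cov(ray(i,u,v,z)[:,:2].T);e,V=np.linalg.eigh(C)
        yaw=np.degrees(np.arctan2(V[1,1],V[0,1]))
        yaw=(yaw+90)%180-90
        L=np.sqrt(12*e)  # moment-based sides
        out.append((c[k].round(1),mean.round(1),L[1].round(1),L[0].round(1),yaw.round(1),np.round([cx,cy],1)))
    return out
def hsv(i): return cv2.cvtColor(i["color"],cv2.COLOR_RGB2HSV)
E
python3 - <<'E'
from h import *
t=dict(np.load("top0.npz"))
h=hsv(t);c=t["color"].astype(int)
for p in[(335,180),(335,201),(386,175),(165,220),(170,245),(132,206),(140,205),(265,283),(178,197),(260,210),(188,250),(200,240)]:print(p,h[p[1],p[0]],c[p[1],p[0]])
P=cloud(t)
for p in[(335,180),(165,220),(170,235),(132,206),(265,283),(178,197),(260,210),(280,215),(195,250),(230,300)]:print(p,P[p[1],p[0]].round(1))
s=dict(np.load("side0.npz"))
a=cv2.resize(t["color"][180:310,110:310],None,fx=4,fy=4,interpolation=2)[:, :, ::-1]
cv2.imwrite("pics/c1.png",a)
a=cv2.resize(s["color"][150:290,165:315],None,fx=4,fy=4,interpolation=2)[:, :, ::-1]
cv2.imwrite("pics/c2.png",a)
E
```

```text
(335, 180) [113  13 174] [165 167 174]
(335, 201) [  7 157 154] [154  81  59]
(386, 175) [110  13 172] [163 166 172]
(165, 220) [ 69 122 107] [ 56 107  71]
(170, 245) [103 126 109] [ 55  86 109]
(132, 206) [104 127 108] [ 54  83 108]
(140, 205) [ 69 124 103] [ 53 103  68]
(265, 283) [104 128 120] [ 60  92 120]
(178, 197) [ 26 179 162] [162 147  48]
(260, 210) [ 16 113 140] [140 112  78]
(188, 250) [120   3 100] [ 99  99 100]
(200, 240) [90  3 92] [91 92 92]
(335, 180) [614.8 -90.9  13.7]
(165, 220) [508.3 352.7 121.2]
(170, 235) [470.1 340.9 118.7]
(132, 206) [550.9 485.2   6.2]
(265, 283) [330.8 108.3  16.6]
(178, 197) [565.7 317.1 128.3]
(260, 210) [531.3 113.9  88.3]
(280, 215) [519.1  64.1  15. ]
(195, 250) [424.3 304.5  11.6]
(230, 300) [281.7 208.9   1.1]
```

View pics/c1.png

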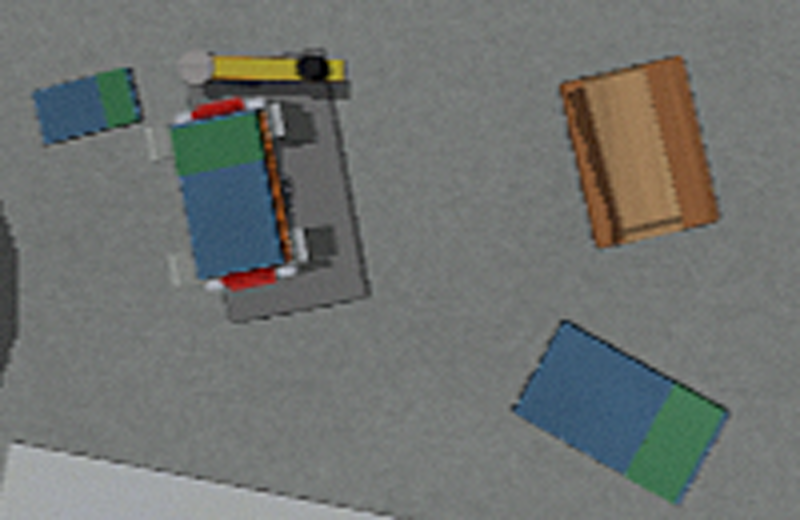

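View pics/c2.png

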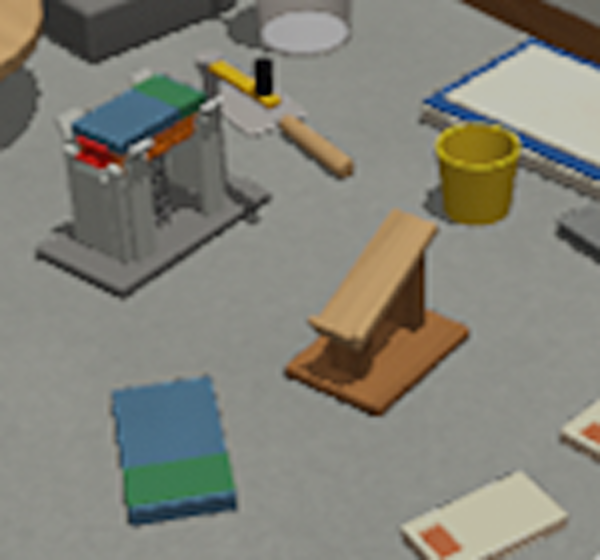

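The crops confirm the right tile. The blue tile with the green band lying on the red catches, crop 1 (225,195), is magazine-sized. The tile at (88,105) is too small and the one at (620,410) too large. The bar is open and points to image-right, with its knob at (313,67). The rest's ledge is at the bottom of the picture, so its slope rises towards world +x. Next come the numbers.

```bash
python3 - <<'E'
from h import *
t=dict(np.load("top0.npz"));h=hsv(t);c=t["color"].astype(int);P=cloud(t)
H,S,V=[h[:,:,k].astype(int) for k in range(3)]
roi=np.zeros((420,560),bool);roi[150:310,100:470]=1
bg=roi&(S>80)&(H>60)&(H<115)&(V>60)
print("blue/green @z121.5");[print(*r) for r in rects(t,bg&(P[:,:,2]>60),121.5)]
print("blue/green @z12");[print(*r) for r in rects(t,bg&(P[:,:,2]<60),12)]
w=roi&(np.arange(560)[None]>300)&(((V>135)&(S<60))|((H<15)&(S>90)))
print("blanks @12");[print(*r) for r in rects(t,w,12)]
br=roi&(H<25)&(S>60)&(np.arange(560)[None]>240)&(np.arange(560)[None]<300)
print("rest @12");[print(*r) for r in rects(t,br,12)]
bd=br&(P[:,:,2]>45)
Q=P[bd];A=np.c_[Q[:,:2],np.ones(len(Q))];k=np.linalg.lstsq(A,Q[:,2],rcond=None)[0]
r=Q[:,2]-A@k;g=abs(r)<4;k=np.linalg.lstsq(A[g],Q[g,2],rcond=None)[0]
print("board plane slope deg",np.degrees(np.arctan(np.hypot(*k[:2]))),"dir",np.degrees(np.arctan2(k[1],k[0])),"centre",Q[g].mean(0),np.ptp(Q[g],axis=0),"z std",r[g].std())
(cx,cy),wh,a=cv2.minAreaRect(Q[g][:,:2].astype(np.float32));print(cx,cy,wh,a, "plane z there",k@[cx,cy,1])
red=roi&((H<6)|(H>172))&(S>150)&(np.arange(560)[None]<230)
print("red @108");[print(*r) for r in rects(t,red,108,10)]
ye=roi&(H>20)&(H<35)&(S>120)&(np.arange(560)[None]<205)
print("bar @130");[print(*r) for r in rects(t,ye,130,20)]
print("pin",ray(t,159.2,196.8,125).round(1),"knob",ray(t,188.3,196.8,155).round(1))
E
```

```text
blue/green @z121.5
[166.2 228.2] [487.6 349.7] 99.1 54.8 10.5 [487.7 349.9]
blue/green @z12
[131.3 205.9] [550.9 484.9] 71.3 38.2 -75.9 [550.9 485. ]
[264.9 282.8] [330.6 109.1] 133.0 73.0 60.4 [330.8 109.4]
blanks @12
[386.8 180.3] [ 611.7 -235.1] 99.3 54.4 -3.4 [ 611.8 -234.9]
[335.7 187.6] [593.7 -92.6] 99.5 54.0 5.4 [592.  -92.7]
[434.1 192.9] [ 574.4 -364.7] 99.6 54.9 -13.7 [ 575.  -363.5]
[339.3 243.8] [436.7 -99.8] 99.3 54.3 -9.3 [436.8 -99.9]
[441.5 248.1] [ 421.3 -381.3] 99.8 55.4 -24.4 [ 422.3 -380.2]
[392.  244.1] [ 434.1 -245.5] 62.8 61.9 65.3 [ 432.8 -253.8]
rest @12
[269.4 217.6] [512.3  94. ] 119.4 89.5 11.5 [512.1  94.3]
board plane slope deg 68.11909230389757 dir -71.98008513250268 centre [515.89399584  96.75579564  79.74101008] [232.10232329  78.15866445  44.9336935 ] z std 2.2991927929095026
575.1453857421875 115.02767944335938 (244.84347534179688, 18.347915649414062) 17.28779411315918 plane z there 82.11555362978346
red @108
[163.8 206.8] [542.5 360.1] 32.0 8.0 -78.6 [542.7 359.9]
[172.1 249.2] [433.5 339.2] 32.1 10.5 -83.1 [433.3 339.3]
bar @130
[173.8 196.6] [566.7 327.1] 56.9 12.5 85.6 [567.  326.7]
[193.3 197. ] [565.  277.9] 13.2 11.5 1.1 [565.  278.6]
pin [[567.2 365.9 125. ]] knob [[563.9 283.8 155. ]]
```

```bash
cat >> h.py <<'E'
def go(P,yaw,cmd=None):
    """print tool-axis shift (units of .3 m) and turn to bring TCP to P (mm), tool-down yaw (deg); turn first then shift"""
    from scipy.spatial.transform import Rotation as R
    s=ctrl.read_state();r=R.from_euler("xyz",s["tool_rot"]);t=R.from_euler("xyz",[180,0,yaw],degrees=True)
    rv=(r.inv()*t).as_rotvec(degrees=True)/90
    d=t.inv().apply(np.array(P)-s["eef_pos"])/300
    print("now",s["eef_pos"].round(1),np.degrees(s["tool_rot"]).round(1),"turn",rv.round(3),"then shift",d.round(4))
E
python3 - <<'E'
from h import *
t=dict(np.load("top0.npz"));h=hsv(t);P=cloud(t)
H,S,V=[h[:,:,k].astype(int) for k in range(3)]
X=np.arange(560)[None]
m=(X>245)&(X<295)&(np.arange(420)[:,None]>190)&(np.arange(420)[:,None]<245)&(H<25)&(S>60)&(S<135)&(V>110)
n,l,st,c=cv2.connectedComponentsWithStats(m.astype(np.uint8));k=1+st[1:,4].argmax();m=l==k
print(st[k],c[k]);print("z80",rects(t,m,80))
Q=P[m];Q=Q[(Q[:,2]>40)&(Q[:,2]<120)]
psi=np.radians(11.3);u=(Q[:,:2]-[512.3,94])@[np.cos(psi),np.sin(psi)]
print(np.polyfit(u,Q[:,2],1),"slope expected",np.tan(np.radians(25)))
go([488,349.7,220],190.7)
E
```

```text
[256 197  24  40 590] [267.77288136 216.69322034]
z80 [(array([267.8, 216.7]), array([513.7,  94.3]), np.float64(100.6), np.float64(40.8), np.float64(14.1), array([513.6,  94.3]))]
[ 0.46439029 79.64151936] slope expected 0.4663076581549986
now [288.8 581.7 252.5] [-179.9   -0.   153.6] turn [-0.001 -0.    -0.412] then shift [-0.509  -0.8834  0.1083]
```

>>> {"fn": "step_arm", "kwargs": {"plan": [{"az": -0.103}, {"az": -0.103}, {"az": -0.103}, {"az": -0.103}, {"dx": -0.085, "dy": -0.147}, {"dx": -0.085, "dy": -0.147}, {"dx": -0.085, "dy": -0.147}, {"dx": -0.085, "dy": -0.147}, {"dx": -0.085, "dy": -0.147}, {"dx": -0.084, "dy": -0.148}, {"dz": 0.1}, {"gripper": 1}]}}

```text
invalid input
```

```bash
python3 - <<'E'
from h import *
go([488,349.7,131],190.7)
E
```

```text
now [288.8 581.7 252.5] [-179.9   -0.   153.6] turn [-0.001 -0.    -0.412] then shift [-0.509  -0.8834  0.4049]
```

Each row probably has to give all seven keys.

>>> {"fn": "step_arm", "kwargs": {"plan": [{"dx": 0, "dy": 0, "dz": 0, "ax": 0, "ay": 0, "az": -0.103, "gripper": 1}, {"dx": 0, "dy": 0, "dz": 0, "ax": 0, "ay": 0, "az": -0.103, "gripper": 1}, {"dx": 0, "dy": 0, "dz": 0, "ax": 0, "ay": 0, "az": -0.103, "gripper": 1}, {"dx": 0, "dy": 0, "dz": 0, "ax": 0, "ay": 0, "az": -0.103, "gripper": 1}, {"dx": -0.085, "dy": -0.147, "dz": 0, "ax": 0, "ay": 0, "az": 0, "gripper": 1}, {"dx": -0.085, "dy": -0.147, "dz": 0, "ax": 0, "ay": 0, "az": 0, "gripper": 1}, {"dx": -0.085, "dy": -0.147, "dz": 0, "ax": 0, "ay": 0, "az": 0, "gripper": 1}, {"dx": -0.085, "dy": -0.147, "dz": 0, "ax": 0, "ay": 0, "az": 0, "gripper": 1}, {"dx": -0.085, "dy": -0.147, "dz": 0, "ax": 0, "ay": 0, "az": 0, "gripper": 1}, {"dx": -0.084, "dy": -0.148, "dz": 0, "ax": 0, "ay": 0, "az": 0, "gripper": 1}, {"dx": 0, "dy": 0, "dz": 0.1, "ax": 0, "ay": 0, "az": 0, "gripper": 1}, {"dx": 0, "dy": 0, "dz": 0, "ax": 0, "ay": 0, "az": 0, "gripper": 1}, {"dx": 0, "dy": 0, "dz": 0, "ax": 0, "ay": 0, "az": 0, "gripper": 1}]}}

```text
clock: 1.72
eef_pos: [487.7, 351.3, 223.8]
tool_rot: [3.141, -0.0, -2.954]
force: [-0.0, -0.6, -1.2]
width: 85.3
gripper_force: 0.0
```

```bash
python3 - <<'E'
from h import *
go([488,349.7,131],190.7)
E
```

```text
now [487.7 351.3 223.8] [ 180.    -0.  -169.2] turn [ 0.    -0.     0.001] then shift [-1.000e-04 -5.500e-03  3.092e-01]
```

>>> {"fn": "step_arm", "kwargs": {"plan": [{"dx": 0, "dy": -0.0055, "dz": 0.1, "ax": 0, "ay": 0, "az": 0, "gripper": 1}, {"dx": 0, "dy": 0, "dz": 0.1, "ax": 0, "ay": 0, "az": 0, "gripper": 1}, {"dx": 0, "dy": 0, "dz": 0.07, "ax": 0, "ay": 0, "az": 0, "gripper": 1}, {"dx": 0, "dy": 0, "dz": 0.039, "ax": 0, "ay": 0, "az": 0, "gripper": 1}, {"dx": 0, "dy": 0, "dz": 0, "ax": 0, "ay": 0, "az": 0, "gripper": 1}, {"dx": 0, "dy": 0, "dz": 0, "ax": 0, "ay": 0, "az": 0, "gripper": 0}, {"dx": 0, "dy": 0, "dz": 0, "ax": 0, "ay": 0, "az": 0, "gripper": 0}, {"dx": 0, "dy": 0, "dz": 0, "ax": 0, "ay": 0, "az": 0, "gripper": 0}, {"dx": 0, "dy": 0, "dz": 0, "ax": 0, "ay": 0, "az": 0, "gripper": 0}, {"dx": 0, "dy": 0, "dz": 0, "ax": 0, "ay": 0, "az": 0, "gripper": 0}]}}

```text
clock: 2.98
eef_pos: [488.7, 349.0, 131.0]
tool_rot: [3.141, 0.001, -2.955]
force: [-0.4, 1.4, 3.8]
width: 53.0
gripper_force: 62.8
```

>>> {"fn": "step_arm", "kwargs": {"plan": [{"dx": 0, "dy": 0, "dz": -0.07, "ax": 0, "ay": 0, "az": 0, "gripper": 0}, {"dx": 0, "dy": 0, "dz": -0.14, "ax": 0, "ay": 0, "az": 0, "gripper": 0}, {"dx": 0, "dy": 0, "dz": -0.14, "ax": 0, "ay": 0, "az": 0, "gripper": 0}, {"dx": 0, "dy": 0, "dz": 0, "ax": 0, "ay": 0, "az": 0, "gripper": 0}, {"dx": 0, "dy": 0, "dz": 0, "ax": 0, "ay": 0, "az": 0, "gripper": 0}]}}

```text
clock: 3.6
eef_pos: [487.8, 347.6, 234.4]
tool_rot: [-3.14, -0.002, -2.955]
force: [-1.0, 0.4, -2.0]
width: 52.9
gripper_force: 63.3
```

```bash
cat >> h.py <<'E'
def gorest(off,dz_tcp=15.5,psi=11.5,c=(512.5,94,80)):
    from scipy.spatial.transform import Rotation as R
    p=np.radians(psi);b=np.radians(25)
    ux=np.array([np.cos(p)*np.cos(b),np.sin(p)*np.cos(b),np.sin(b)]);n=np.array([-np.cos(p)*np.sin(b),-np.sin(p)*np.sin(b),np.cos(b)])
    x=-ux;z=-n;y=np.cross(z,x);t=R.from_matrix(np.c_[x,y,z])
    P=np.array(c)+6*n-4*ux+(off+dz_tcp)*n
    s=ctrl.read_state();r=R.from_euler("xyz",s["tool_rot"])
    print("turn",((r.inv()*t).as_rotvec(degrees=True)/90).round(4),"then",(t.inv().apply(P-s["eef_pos"])/300).round(4),"world",(P-s["eef_pos"]).round(1),P.round(1),s["width"])
    print("pre-turn shift",(r.inv().apply(P-s["eef_pos"])/300).round(4))
E
python3 - <<'E'
from h import *
gorest(60)
t=grab("top");h=hsv(t);P=cloud(t);H,S,V=[h[:,:,k].astype(int) for k in range(3)]
bg=(S>80)&(H>60)&(H<115)&(V>60)&(P[:,:,2]>150)
[print(*r) for r in rects(t,bg,232-15.5+6,20)]
s=grab("side");cv2.imwrite("pics/s1.png",s["color"][:,:,::-1])
E
```

```text
turn [-0.003  -0.2792 -0.0089] then [ 0.3104 -0.8447  0.1578] world [ -12.6 -261.1  -82.3] [475.2  86.4 152.2] 52.925627180848814
pre-turn shift [ 0.2016 -0.8473  0.276 ]
[152.8 212.4] [524.6 347. ] 48.8 25.1 86.9 [521.  350.7]
[157.  242.5] [456.4 337.6] 53.7 36.2 -67.0 [457.8 339.5]
[  6.1 261.1] [418.1 685.8] 62.5 23.8 3.7 [416.4 688.3]
[126.1 342.6] [231.9 409. ] 29.6 7.6 83.1 [230.9 405.8]
[ 76.1 356.8] [200.8 523.3] 147.6 29.8 -58.9 [198.9 520.2]
```

View pics/s1.png

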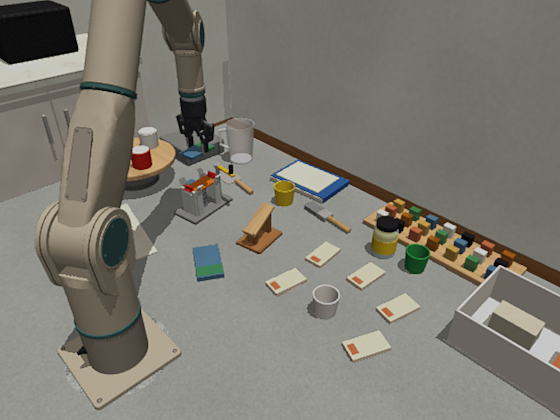

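The sample is held level in the gripper at (200,150), and the magazine now shows only its orange follower. Moving to the rest.

>>> {"fn": "step_arm", "kwargs": {"plan": [{"dx": 0.033, "dy": -0.141, "dz": 0, "ax": 0, "ay": 0, "az": 0, "gripper": 0}, {"dx": 0.033, "dy": -0.141, "dz": 0, "ax": 0, "ay": 0, "az": 0, "gripper": 0}, {"dx": 0.033, "dy": -0.141, "dz": 0, "ax": 0, "ay": 0, "az": 0, "gripper": 0}, {"dx": 0.033, "dy": -0.141, "dz": 0, "ax": 0, "ay": 0, "az": 0, "gripper": 0}, {"dx": 0.033, "dy": -0.141, "dz": 0, "ax": 0, "ay": 0, "az": 0, "gripper": 0}, {"dx": 0.033, "dy": -0.141, "dz": 0, "ax": 0, "ay": 0, "az": 0, "gripper": 0}, {"dx": 0, "dy": 0, "dz": 0, "ax": 0, "ay": -0.093, "az": 0, "gripper": 0}, {"dx": 0, "dy": 0, "dz": 0, "ax": 0, "ay": -0.093, "az": 0, "gripper": 0}, {"dx": 0, "dy": 0, "dz": 0, "ax": 0, "ay": -0.093, "az": -0.009, "gripper": 0}, {"dx": 0, "dy": 0, "dz": 0, "ax": 0, "ay": 0, "az": 0, "gripper": 0}, {"dx": 0, "dy": 0, "dz": 0, "ax": 0, "ay": 0, "az": 0, "gripper": 0}]}}

```text
clock: 5.08
eef_pos: [474.7, 77.4, 230.8]
tool_rot: [-3.111, 0.307, -2.955]
force: [-0.6, -0.3, -0.4]
width: 52.9
gripper_force: 63.4
```

```bash
python3 - <<'E'
from h import *
gorest(30)
E
```

```text
turn [-0.0226 -0.0824 -0.0072] then [0.1037 0.029  0.3407] world [  13.    11.5 -105.8] [487.6  88.9 125. ] 52.87716663201124
pre-turn shift [0.0593 0.0403 0.3501]
```

>>> {"fn": "step_arm", "kwargs": {"plan": [{"dx": 0, "dy": 0, "dz": 0, "ax": -0.011, "ay": -0.042, "az": -0.004, "gripper": 0}, {"dx": 0, "dy": 0, "dz": 0, "ax": -0.011, "ay": -0.04, "az": -0.003, "gripper": 0}, {"dx": 0.05, "dy": 0.015, "dz": 0.1, "ax": 0, "ay": 0, "az": 0, "gripper": 0}, {"dx": 0.05, "dy": 0.014, "dz": 0.1, "ax": 0, "ay": 0, "az": 0, "gripper": 0}, {"dx": 0, "dy": 0, "dz": 0.1, "ax": 0, "ay": 0, "az": 0, "gripper": 0}, {"dx": 0, "dy": 0, "dz": 0, "ax": 0, "ay": 0, "az": 0, "gripper": 0}, {"dx": 0, "dy": 0, "dz": 0, "ax": 0, "ay": 0, "az": 0, "gripper": 0}]}}

```text
clock: 5.95
eef_pos: [482.2, 71.6, 165.1]
tool_rot: [-3.1, 0.378, -2.946]
force: [-0.2, 0.0, -0.5]
width: 52.7
gripper_force: 63.9
```

```bash
python3 - <<'E'
from h import *
gorest(0)
s=grab("side");cv2.imwrite("pics/s2.png",cv2.resize(s["color"][130:290,165:315],None,fx=4,fy=3.75,interpolation=2)[:,:,::-1])
E
```

```text
turn [-0.0278 -0.0372 -0.0024] then [0.03   0.053  0.2337] world [ 17.9  19.9 -67.3] [500.   91.5  97.8] 52.716376556854925
pre-turn shift [0.0166 0.0631 0.2325]
```

View pics/s2.png

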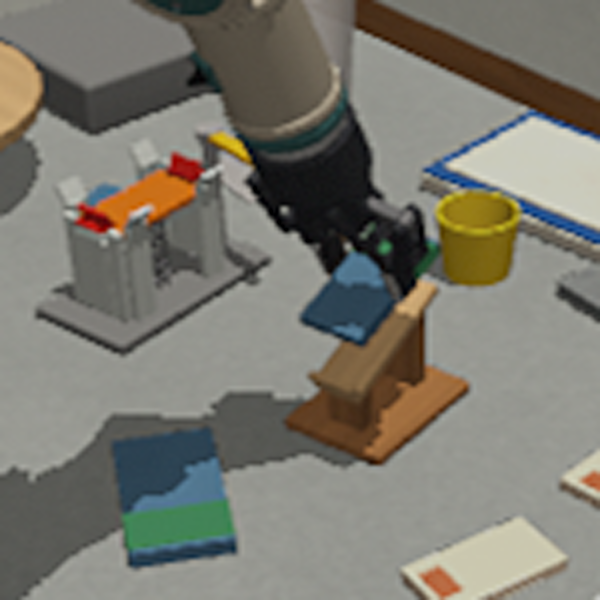

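The sample is tilted above the board, its lower end at (350,310). The arm achieved less than I commanded, so I'll check the joints.

```bash
python3 - <<'E'
from h import *
print(ctrl.read_state()["qpos"].round(3),ctrl.read_state()["qd"].round(3))
E
```

```text
[ 0.068  0.494 -0.432  2.367  1.799  0.28  -0.276] [ 0.003 -0.012 -0.004  0.005  0.027  0.004 -0.024]
```

>>> {"fn": "step_arm", "kwargs": {"plan": [{"dx": 0, "dy": 0, "dz": 0, "ax": -0.014, "ay": -0.019, "az": -0.002, "gripper": 0}, {"dx": 0, "dy": 0, "dz": 0, "ax": -0.014, "ay": -0.018, "az": 0, "gripper": 0}, {"dx": 0.03, "dy": 0.053, "dz": 0, "ax": 0, "ay": 0, "az": 0, "gripper": 0}, {"dx": 0, "dy": 0, "dz": 0, "ax": 0, "ay": 0, "az": 0, "gripper": 0}, {"dx": 0, "dy": 0, "dz": 0, "ax": 0, "ay": 0, "az": 0, "gripper": 0}]}}

```text
clock: 6.62
eef_pos: [471.7, 85.0, 161.8]
tool_rot: [-3.141, 0.438, -2.941]
force: [0.8, -0.8, -1.3]
width: 52.9
gripper_force: 63.9
```

```bash
python3 - <<'E'
from h import *
print(ctrl.read_state()["qpos"].round(3))
gorest(0)
E
```

```text
[ 0.202  0.541 -0.64   2.436  2.077  0.407 -0.555]
turn [-0.0005  0.001  -0.0001] then [0.0024 0.0023 0.2343] world [ 28.3   6.5 -64. ] [500.   91.5  97.8] 52.924860873886644
pre-turn shift [0.0028 0.0025 0.2343]
```

>>> {"fn": "step_arm", "kwargs": {"plan": [{"dx": 0.002, "dy": 0.002, "dz": 0.06, "ax": 0, "ay": 0, "az": 0, "gripper": 0}, {"dx": 0, "dy": 0, "dz": 0.06, "ax": 0, "ay": 0, "az": 0, "gripper": 0}, {"dx": 0, "dy": 0, "dz": 0.06, "ax": 0, "ay": 0, "az": 0, "gripper": 0}, {"dx": 0, "dy": 0, "dz": 0, "ax": 0, "ay": 0, "az": 0, "gripper": 0}, {"dx": 0, "dy": 0, "dz": 0, "ax": 0, "ay": 0, "az": 0, "gripper": 0}]}}

```text
clock: 7.25
eef_pos: [492.7, 90.3, 112.3]
tool_rot: [3.142, 0.437, -2.941]
force: [0.3, -0.1, -1.2]
width: 52.6
gripper_force: 63.9
```

```bash
python3 - <<'E'
from h import *
print(ctrl.read_state()["qpos"].round(3))
gorest(0)
s=grab("side");cv2.imwrite("pics/s3.png",cv2.resize(s["color"][170:270,220:310],None,fx=6,fy=6,interpolation=2)[:,:,::-1])
E
```

```text
[ 0.21   0.707 -0.678  2.415  2.191  0.546 -0.633]
turn [0.     0.0003 0.0001] then [-0.002  -0.0011  0.0544] world [  7.3   1.2 -14.5] [500.   91.5  97.8] 52.60690547977165
pre-turn shift [-0.0019 -0.0011  0.0544]
```

View pics/s3.png

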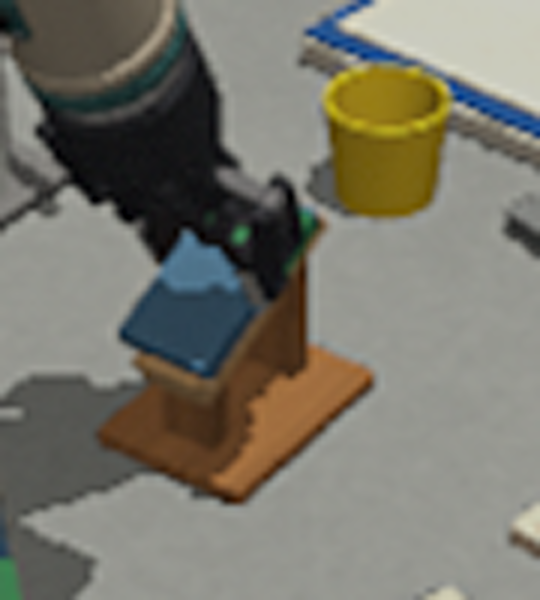

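The lower end at (165,350) sits right over the ledge, so I'll shift about 4 mm up the slope before lowering.

>>> {"fn": "step_arm", "kwargs": {"plan": [{"dx": -0.016, "dy": -0.001, "dz": 0, "ax": 0, "ay": 0, "az": 0, "gripper": 0}, {"dx": 0, "dy": 0, "dz": 0.025, "ax": 0, "ay": 0, "az": 0, "gripper": 0}, {"dx": 0, "dy": 0, "dz": 0.015, "ax": 0, "ay": 0, "az": 0, "gripper": 0}, {"dx": 0, "dy": 0, "dz": 0.01, "ax": 0, "ay": 0, "az": 0, "gripper": 0}, {"dx": 0, "dy": 0, "dz": 0.005, "ax": 0, "ay": 0, "az": 0, "gripper": 0}, {"dx": 0, "dy": 0, "dz": 0, "ax": 0, "ay": 0, "az": 0, "gripper": 0}, {"dx": 0, "dy": 0, "dz": 0, "ax": 0, "ay": 0, "az": 0, "gripper": 0}]}}

```text
clock: 8.18
eef_pos: [502.5, 92.3, 101.9]
tool_rot: [-3.14, 0.44, -2.938]
force: [-19.9, -9.3, 48.0]
width: 53.1
gripper_force: 69.7
```

>>> {"fn": "step_arm", "kwargs": {"plan": [{"dx": 0, "dy": 0, "dz": -0.01, "ax": 0, "ay": 0, "az": 0, "gripper": 0}, {"dx": 0, "dy": 0, "dz": 0, "ax": 0, "ay": 0, "az": 0, "gripper": 0}, {"dx": 0, "dy": 0, "dz": 0, "ax": 0, "ay": 0, "az": 0, "gripper": 0}]}}

```text
clock: 8.55
eef_pos: [502.4, 92.3, 102.1]
tool_rot: [-3.142, 0.438, -2.94]
force: [-6.1, -2.5, 16.7]
width: 53.1
gripper_force: 65.9
```

```bash
python3 - <<'E'
from h import *
gorest(0)
E
```

```text
turn [0.0002 0.0008 0.0006] then [ 0.0137 -0.001   0.0096] world [-2.4 -0.8 -4.4] [500.   91.5  97.8] 53.135504490823976
pre-turn shift [ 0.0137 -0.001   0.0096]
```

>>> {"fn": "step_arm", "kwargs": {"plan": [{"dx": 0.007, "dy": 0, "dz": -0.005, "ax": 0, "ay": 0, "az": 0, "gripper": 0}, {"dx": 0.007, "dy": 0, "dz": 0, "ax": 0, "ay": 0, "az": 0, "gripper": 0}, {"dx": 0.003, "dy": 0, "dz": 0, "ax": 0, "ay": 0, "az": 0, "gripper": 0}, {"dx": 0, "dy": 0, "dz": 0, "ax": 0, "ay": 0, "az": 0, "gripper": 0}, {"dx": 0, "dy": 0, "dz": 0, "ax": 0, "ay": 0, "az": 0, "gripper": 0}]}}

```text
clock: 9.18
eef_pos: [499.7, 91.8, 101.6]
tool_rot: [3.141, 0.441, -2.941]
force: [4.8, 1.3, 2.9]
width: 52.7
gripper_force: 64.1
```

>>> {"fn": "step_arm", "kwargs": {"plan": [{"dx": 0, "dy": 0, "dz": 0, "ax": 0, "ay": 0, "az": 0, "gripper": 1}, {"dx": 0, "dy": 0, "dz": 0, "ax": 0, "ay": 0, "az": 0, "gripper": 1}, {"dx": 0, "dy": 0, "dz": 0, "ax": 0, "ay": 0, "az": 0, "gripper": 1}, {"dx": 0, "dy": 0, "dz": 0, "ax": 0, "ay": 0, "az": 0, "gripper": 1}, {"dx": 0, "dy": 0, "dz": -0.06, "ax": 0, "ay": 0, "az": 0, "gripper": 1}, {"dx": 0, "dy": 0, "dz": -0.06, "ax": 0, "ay": 0, "az": 0, "gripper": 1}, {"dx": 0, "dy": 0, "dz": -0.06, "ax": 0, "ay": 0, "az": 0, "gripper": 1}, {"dx": 0, "dy": 0, "dz": 0, "ax": 0, "ay": 0, "az": 0, "gripper": 1}, {"dx": 0, "dy": 0, "dz": 0, "ax": 0, "ay": 0, "az": 0, "gripper": 1}]}}

```text
clock: 10.3
eef_pos: [475.3, 86.6, 149.5]
tool_rot: [3.141, 0.437, -2.941]
force: [0.2, -0.1, -0.0]
width: 85.5
gripper_force: 0.0
```

```bash
python3 - <<'E'
from h import *
print(ctrl.read_state()["qpos"].round(3))
go([470,60,260],180)
s=grab("side");cv2.imwrite("pics/s4.png",cv2.resize(s["color"][150:270,200:310],None,fx=5,fy=5,interpolation=2)[:,:,::-1])
E
```

```text
[ 0.21   0.584 -0.661  2.435  2.109  0.447 -0.582]
now [475.3  86.6 149.5] [ 180.    25.  -168.5] turn [0.028 0.277 0.126] then shift [ 0.0177 -0.0886 -0.3683]
```

View pics/s4.png

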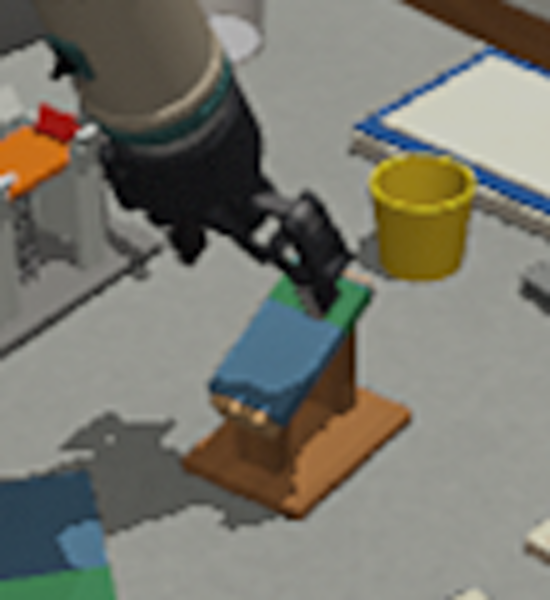

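The sample lies flat on the board against the ledge (ledge dots at (240,405)). Lifting and straightening up.

>>> {"fn": "step_arm", "kwargs": {"plan": [{"dx": -0.042, "dy": -0.03, "dz": -0.09, "ax": 0, "ay": 0, "az": 0, "gripper": 1}, {"dx": -0.042, "dy": -0.03, "dz": -0.09, "ax": 0, "ay": 0, "az": 0, "gripper": 1}, {"dx": -0.042, "dy": -0.03, "dz": -0.09, "ax": 0, "ay": 0, "az": 0, "gripper": 1}, {"dx": 0, "dy": 0, "dz": 0, "ax": 0.007, "ay": 0.07, "az": 0.03, "gripper": 1}, {"dx": 0, "dy": 0, "dz": 0, "ax": 0.007, "ay": 0.07, "az": 0.03, "gripper": 1}, {"dx": 0, "dy": 0, "dz": 0, "ax": 0.007, "ay": 0.07, "az": 0.03, "gripper": 1}, {"dx": 0, "dy": 0, "dz": 0, "ax": 0.007, "ay": 0.067, "az": 0.03, "gripper": 1}, {"dx": 0, "dy": 0, "dz": 0, "ax": 0, "ay": 0, "az": 0, "gripper": 1}, {"dx": 0, "dy": 0, "dz": 0, "ax": 0, "ay": 0, "az": 0, "gripper": 1}]}}

```text
clock: 11.48
eef_pos: [484.5, 55.2, 220.7]
tool_rot: [-3.121, 0.095, -3.109]
force: [-0.6, -0.2, 0.2]
width: 85.8
gripper_force: 0.0
```

```bash
cat >> h.py <<'E'
def blanks():
    t=grab("top");h=hsv(t);H,S,V=[h[:,:,k].astype(int) for k in range(3)]
    X=np.arange(560)[None];Y=np.arange(420)[:,None]
    m=(X>295)&(X<475)&(Y>150)&(Y<310)&(((V>135)&(S<60))|((H<15)&(S>90)))
    for r in rects(t,m,12):
        print("px",r[0],"mean",r[1],"rect",r[5],"size",r[2],r[3],"yaw",r[4])
E
python3 - <<'E'
from h import *
print(ctrl.read_state()["qpos"].round(3))
blanks()
go([436.8,-99.9,80],170.7)
E
```

```text
[ 0.374  0.514 -0.813  2.059  0.648  0.732  0.754]
px [386.9 180.4] mean [ 611.5 -235.3] rect [ 611.3 -235.5] size 100.1 54.9 yaw -3.4
px [335.6 187.5] mean [593.9 -92.5] rect [591.8 -89.9] size 100.1 54.7 yaw 5.5
px [434.1 193. ] mean [ 574.3 -364.7] rect [ 571.6 -364.1] size 100.1 54.9 yaw -14.0
px [339.3 243.8] mean [436.7 -99.8] rect [436.8 -99.7] size 99.5 54.6 yaw -9.7
px [441.4 247.9] mean [ 422.  -381.2] rect [ 422.3 -380.2] size 100.2 56.4 yaw -22.8
px [392.  244.2] mean [ 433.7 -245.5] rect [ 432.8 -253.8] size 63.7 62.1 yaw 40.2
px [303.  253.7] mean [410.4   1.6] rect [ 4.026e+02 -1.000e-01] size 61.2 25.3 yaw 55.2
now [484.3  55.2 220.9] [-178.8    5.5 -178.1] turn [-0.008  0.062  0.123] then shift [ 0.0727 -0.5356  0.4698]
```

>>> {"fn": "step_arm", "kwargs": {"plan": [{"dx": 0, "dy": 0, "dz": 0, "ax": -0.004, "ay": 0.031, "az": 0.062, "gripper": 1}, {"dx": 0, "dy": 0, "dz": 0, "ax": -0.004, "ay": 0.031, "az": 0.061, "gripper": 1}, {"dx": 0.018, "dy": -0.134, "dz": 0.05, "ax": 0, "ay": 0, "az": 0, "gripper": 1}, {"dx": 0.018, "dy": -0.134, "dz": 0.05, "ax": 0, "ay": 0, "az": 0, "gripper": 1}, {"dx": 0.018, "dy": -0.134, "dz": 0.05, "ax": 0, "ay": 0, "az": 0, "gripper": 1}, {"dx": 0.019, "dy": -0.134, "dz": 0.05, "ax": 0, "ay": 0, "az": 0, "gripper": 1}, {"dx": 0, "dy": 0, "dz": 0.1, "ax": 0, "ay": 0, "az": 0, "gripper": 1}, {"dx": 0, "dy": 0, "dz": 0.1, "ax": 0, "ay": 0, "az": 0, "gripper": 1}, {"dx": 0, "dy": 0, "dz": 0, "ax": 0, "ay": 0, "az": 0, "gripper": 1}, {"dx": 0, "dy": 0, "dz": 0, "ax": 0, "ay": 0, "az": 0, "gripper": 1}]}}

```text
clock: 12.78
eef_pos: [437.9, -99.0, 102.2]
tool_rot: [3.14, 0.001, 2.98]
force: [-0.2, -0.2, 0.7]
width: 85.5
gripper_force: 0.0
```

```bash
python3 - <<'E'
from h import *
go([436.8,-99.9,24],170.5)
E
```

```text
now [437.9 -99.  102.2] [1.799e+02 1.000e-01 1.707e+02] turn [0.001 0.001 0.003] then shift [ 0.0032 -0.0037  0.2607]
```

>>> {"fn": "step_arm", "kwargs": {"plan": [{"dx": 0.003, "dy": -0.004, "dz": 0.12, "ax": 0, "ay": 0, "az": 0, "gripper": 1}, {"dx": 0, "dy": 0, "dz": 0.09, "ax": 0, "ay": 0, "az": 0, "gripper": 1}, {"dx": 0, "dy": 0, "dz": 0.051, "ax": 0, "ay": 0, "az": 0, "gripper": 1}, {"dx": 0, "dy": 0, "dz": 0, "ax": 0, "ay": 0, "az": 0, "gripper": 1}, {"dx": 0, "dy": 0, "dz": 0, "ax": 0, "ay": 0, "az": 0, "gripper": 0}, {"dx": 0, "dy": 0, "dz": 0, "ax": 0, "ay": 0, "az": 0, "gripper": 0}, {"dx": 0, "dy": 0, "dz": 0, "ax": 0, "ay": 0, "az": 0, "gripper": 0}, {"dx": 0, "dy": 0, "dz": 0, "ax": 0, "ay": 0, "az": 0, "gripper": 0}, {"dx": 0, "dy": 0, "dz": 0, "ax": 0, "ay": 0, "az": 0, "gripper": 0}]}}

```text
clock: 13.9
eef_pos: [437.6, -100.3, 24.6]
tool_rot: [3.14, 0.003, 2.978]
force: [-0.4, 0.2, 10.4]
width: 52.9
gripper_force: 61.1
```

>>> {"fn": "step_arm", "kwargs": {"plan": [{"dx": 0, "dy": 0, "dz": -0.08, "ax": 0, "ay": 0, "az": 0, "gripper": 0}, {"dx": 0, "dy": 0, "dz": -0.14, "ax": 0, "ay": 0, "az": 0, "gripper": 0}, {"dx": 0, "dy": 0, "dz": -0.14, "ax": 0, "ay": 0, "az": 0, "gripper": 0}, {"dx": 0, "dy": 0, "dz": -0.14, "ax": 0, "ay": 0, "az": 0, "gripper": 0}, {"dx": 0, "dy": 0, "dz": -0.14, "ax": 0, "ay": 0, "az": 0, "gripper": 0}, {"dx": 0, "dy": 0, "dz": 0, "ax": 0, "ay": 0, "az": -0.075, "gripper": 0}, {"dx": 0, "dy": 0, "dz": 0, "ax": 0, "ay": 0, "az": -0.075, "gripper": 0}, {"dx": 0, "dy": 0, "dz": 0, "ax": 0, "ay": 0, "az": -0.074, "gripper": 0}, {"dx": 0, "dy": 0, "dz": 0, "ax": 0, "ay": 0, "az": 0, "gripper": 0}]}}

```text
clock: 15.02
eef_pos: [436.3, -100.8, 215.4]
tool_rot: [3.14, 0.001, -2.954]
force: [0.7, -0.4, -0.8]
width: 52.8
gripper_force: 64.4
```

```bash
python3 - <<'E'
from h import *
print(ctrl.read_state()["qpos"].round(3))
go([488,349.2,180],190.7)
E
```

```text
[ 0.815  0.55  -0.941  2.084  0.619  0.812  1.254]
now [ 436.3 -100.8  215.4] [ 179.9    0.  -169.3] turn [0.001 0.001 0.   ] then shift [-0.4479  1.4419  0.1179]
```

>>> {"fn": "step_arm", "kwargs": {"plan": [{"dx": -0.0448, "dy": 0.144, "dz": 0, "ax": 0, "ay": 0, "az": 0, "gripper": 0}, {"dx": -0.0448, "dy": 0.144, "dz": 0, "ax": 0, "ay": 0, "az": 0, "gripper": 0}, {"dx": -0.0448, "dy": 0.144, "dz": 0, "ax": 0, "ay": 0, "az": 0, "gripper": 0}, {"dx": -0.0448, "dy": 0.144, "dz": 0, "ax": 0, "ay": 0, "az": 0, "gripper": 0}, {"dx": -0.0448, "dy": 0.144, "dz": 0, "ax": 0, "ay": 0, "az": 0, "gripper": 0}, {"dx": -0.0448, "dy": 0.144, "dz": 0, "ax": 0, "ay": 0, "az": 0, "gripper": 0}, {"dx": -0.0448, "dy": 0.144, "dz": 0, "ax": 0, "ay": 0, "az": 0, "gripper": 0}, {"dx": -0.0448, "dy": 0.144, "dz": 0, "ax": 0, "ay": 0, "az": 0, "gripper": 0}, {"dx": -0.0448, "dy": 0.144, "dz": 0, "ax": 0, "ay": 0, "az": 0, "gripper": 0}, {"dx": -0.0448, "dy": 0.146, "dz": 0, "ax": 0, "ay": 0, "az": 0, "gripper": 0}, {"dx": 0, "dy": 0, "dz": 0, "ax": 0, "ay": 0, "az": 0, "gripper": 0}, {"dx": 0, "dy": 0, "dz": 0, "ax": 0, "ay": 0, "az": 0, "gripper": 0}]}}

```text
clock: 16.52
eef_pos: [487.2, 348.7, 215.5]
tool_rot: [-3.141, 0.0, -2.954]
force: [0.4, 0.0, -1.9]
width: 52.7
gripper_force: 64.4
```

```bash
python3 - <<'E'
from h import *
print(ctrl.read_state()["qpos"].round(3))
go([488.3,349.4,140],190.7)
t=grab("top");P=cloud(t);h=hsv(t);H,S,V=[h[:,:,k].astype(int) for k in range(3)]
np.savez("t2.npz",**t)
m=(P[:,:,2]>180)&(V>120)&(S<70);m[:150]=0;m[300:]=0;m[:,230:]=0
[print(*r) for r in rects(t,m,203,20)]
cv2.imwrite("pics/t2.png",cv2.resize(t["color"][170:300,100:240],None,fx=4,fy=4,interpolation=2)[:,:,::-1])
E
```

```text
[-0.178  0.723 -0.829  1.691  0.615  1.008  0.535]
now [487.2 348.7 215.5] [-180.     0.  -169.2] turn [-0.     0.     0.001] then shift [-0.004   0.0017  0.2518]
[ 87.6 250.4] [439.2 507.7] 292.3 126.2 58.1 [442.5 486.2]
[155.6 212.9] [524.2 347.6] 48.1 25.0 84.8 [523.9 353.6]
[161.2 224.3] [497.3 334.6] 22.0 8.2 -81.5 [497.5 334.3]
[162.9 238.1] [465.5 330.8] 41.4 26.5 68.7 [467.5 329.6]
[163.8 281.9] [364.3 329.2] 43.9 13.5 -41.8 [365.7 326.4]
[203.8 291.3] [341.8 236.4] 115.2 35.7 80.6 [346.1 250. ]
[177.1 296. ] [331.8 298.3] 21.5 11.0 -85.8 [332.8 296.3]
```

View pics/t2.png

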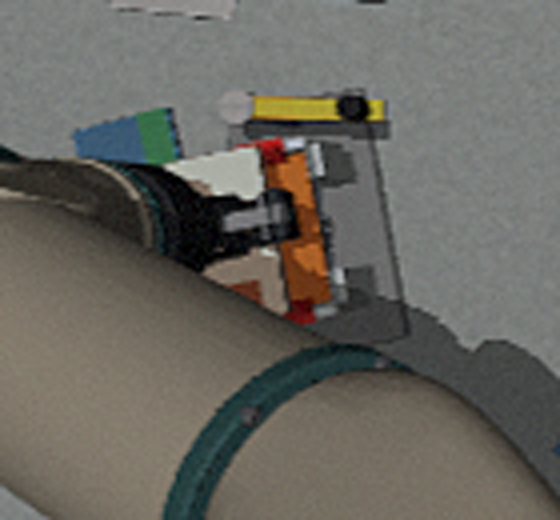

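The tile is held over the well, with its free edge running from about (262,147) to (287,312) in the crop. I'll check how well it is centred along the well.

```bash
python3 - <<'E'
from h import *
t=dict(np.load("t2.npz"))
h=hsv(t);H,S,V=[h[:,:,k].astype(int) for k in range(3)]
m=(((V>120)&(S<60))|((H<15)&(S>90)&(V<165)))
a=np.radians(10.8);ex=np.array([np.cos(a),np.sin(a)]);ey=np.array([-ex[1],ex[0]])
v,u=np.mgrid[195:262,140:180];Q=(ray(t,u.ravel(),v.ravel(),203)[:,:2]-[487.2,348.7])
x=(Q@ex);y=(Q@ey)
mm=m[195:262,140:180].ravel()
# profile of brightness along x for strip y in [-22,-8] of the tile frame
for y0,y1 in((-24,-16),(-16,-6)):
    g=(y>y0)&(y<y1);b=np.round(x[g]/3)*3;vals=V[195:262,140:180].ravel()[g];sat=S[195:262,140:180].ravel()[g]
    print(y0,[(int(k),int(vals[b==k].mean()),int(sat[b==k].mean())) for k in np.unique(b) if abs(k)>36 and abs(k)<70])
E
```

```text
-24 [(-69, 87, 44), (-66, 79, 41), (-63, 74, 46), (-60, 70, 42), (-57, 70, 49), (-54, 61, 40), (-51, 53, 52), (-48, 83, 49), (-45, 102, 55), (-42, 127, 57), (-39, 127, 51), (39, 173, 12), (42, 174, 12), (45, 180, 14), (48, 169, 55), (51, 115, 52), (54, 106, 7), (57, 100, 6), (60, 97, 5), (63, 114, 4), (66, 146, 6), (69, 146, 11)]
-16 [(-69, 95, 44), (-66, 90, 45), (-63, 87, 44), (-60, 85, 44), (-57, 78, 40), (-54, 73, 46), (-51, 68, 39), (-48, 66, 42), (-45, 57, 47), (-42, 64, 82), (-39, 73, 100), (39, 173, 11), (42, 175, 14), (45, 178, 13), (48, 157, 11), (51, 117, 7), (54, 114, 7), (57, 120, 7), (60, 130, 7), (63, 125, 6), (66, 119, 7), (69, 134, 6)]
```

Its +x end is at about 49.5 mm from the TCP, so it is centred. Lowering and pressing.

>>> {"fn": "step_arm", "kwargs": {"plan": [{"dx": -0.004, "dy": 0.002, "dz": 0.1, "ax": 0, "ay": 0, "az": 0, "gripper": 0}, {"dx": 0, "dy": 0, "dz": 0.1, "ax": 0, "ay": 0, "az": 0, "gripper": 0}, {"dx": 0, "dy": 0, "dz": 0.05, "ax": 0, "ay": 0, "az": 0, "gripper": 0}, {"dx": 0, "dy": 0, "dz": 0.03, "ax": 0, "ay": 0, "az": 0, "gripper": 0}, {"dx": 0, "dy": 0, "dz": 0.02, "ax": 0, "ay": 0, "az": 0, "gripper": 0}, {"dx": 0, "dy": 0, "dz": 0.0, "ax": 0, "ay": 0, "az": 0, "gripper": 0}, {"dx": 0, "dy": 0, "dz": 0, "ax": 0, "ay": 0, "az": 0, "gripper": 0}]}}

```text
clock: 17.45
eef_pos: [488.7, 350.8, 126.2]
tool_rot: [3.14, 0.001, -2.953]
force: [0.3, 0.5, -0.5]
width: 52.5
gripper_force: 64.5
```

>>> {"fn": "step_arm", "kwargs": {"plan": [{"dx": 0, "dy": 0, "dz": 0.02, "ax": 0, "ay": 0, "az": 0, "gripper": 0}, {"dx": 0, "dy": 0, "dz": 0.02, "ax": 0, "ay": 0, "az": 0, "gripper": 0}, {"dx": 0, "dy": 0, "dz": 0, "ax": 0, "ay": 0, "az": 0, "gripper": 0}, {"dx": 0, "dy": 0, "dz": 0, "ax": 0, "ay": 0, "az": 0, "gripper": 0}]}}

```text
clock: 17.95
eef_pos: [488.9, 351.1, 113.8]
tool_rot: [3.139, 0.001, -2.953]
force: [1.3, 2.5, 1.8]
width: 52.8
gripper_force: 64.7
```

>>> {"fn": "step_arm", "kwargs": {"plan": [{"dx": 0, "dy": 0, "dz": 0.017, "ax": 0, "ay": 0, "az": 0, "gripper": 0}, {"dx": 0, "dy": 0, "dz": 0.017, "ax": 0, "ay": 0, "az": 0, "gripper": 0}, {"dx": 0, "dy": 0, "dz": 0, "ax": 0, "ay": 0, "az": 0, "gripper": 0}, {"dx": 0, "dy": 0, "dz": 0, "ax": 0, "ay": 0, "az": 0, "gripper": 0}]}}

```text
clock: 18.45
eef_pos: [488.7, 350.8, 103.7]
tool_rot: [3.14, 0.001, -2.953]
force: [1.1, 2.2, 4.4]
width: 52.5
gripper_force: 65.0
```

>>> {"fn": "step_arm", "kwargs": {"plan": [{"dx": 0, "dy": 0, "dz": 0.008, "ax": 0, "ay": 0, "az": 0, "gripper": 0}, {"dx": 0, "dy": 0, "dz": 0, "ax": 0, "ay": 0, "az": 0, "gripper": 0}, {"dx": 0, "dy": 0, "dz": 0, "ax": 0, "ay": 0, "az": 0, "gripper": 1}, {"dx": 0, "dy": 0, "dz": 0, "ax": 0, "ay": 0, "az": 0, "gripper": 1}, {"dx": 0, "dy": 0, "dz": 0, "ax": 0, "ay": 0, "az": 0, "gripper": 1}, {"dx": 0, "dy": 0, "dz": 0, "ax": 0, "ay": 0, "az": 0, "gripper": 1}, {"dx": 0, "dy": 0, "dz": -0.1, "ax": 0, "ay": 0, "az": 0, "gripper": 1}, {"dx": 0, "dy": 0, "dz": -0.14, "ax": 0, "ay": 0, "az": 0, "gripper": 1}, {"dx": 0, "dy": 0, "dz": -0.14, "ax": 0, "ay": 0, "az": 0, "gripper": 1}, {"dx": 0, "dy": -0.15, "dz": 0, "ax": 0, "ay": 0, "az": 0, "gripper": 1}, {"dx": 0, "dy": -0.15, "dz": 0, "ax": 0, "ay": 0, "az": 0, "gripper": 1}, {"dx": 0, "dy": -0.15, "dz": 0, "ax": 0, "ay": 0, "az": 0, "gripper": 1}, {"dx": 0, "dy": -0.15, "dz": 0, "ax": 0, "ay": 0, "az": 0, "gripper": 1}, {"dx": 0, "dy": -0.15, "dz": 0, "ax": 0, "ay": 0, "az": 0, "gripper": 1}, {"dx": 0, "dy": -0.15, "dz": 0, "ax": 0, "ay": 0, "az": 0, "gripper": 1}, {"dx": 0, "dy": -0.15, "dz": 0, "ax": 0, "ay": 0, "az": 0, "gripper": 1}, {"dx": 0, "dy": -0.15, "dz": 0, "ax": 0, "ay": 0, "az": 0, "gripper": 1}, {"dx": 0, "dy": 0, "dz": 0, "ax": 0, "ay": 0, "az": 0, "gripper": 1}]}}

```text
clock: 20.7
eef_pos: [556.4, -8.3, 213.9]
tool_rot: [-3.141, -0.001, -2.96]
force: [0.7, 0.3, -0.2]
width: 85.3
gripper_force: 0.0
```

```bash
cat >> h.py <<'E'
def mag():
    """top tile in the well: median depth-z and colour pose"""
    t=grab("top");P=cloud(t);h=hsv(t);H,S,V=[h[:,:,k].astype(int) for k in range(3)]
    X=np.arange(560)[None];Y=np.arange(420)[:,None]
    roi=(X>140)&(X<200)&(Y>195)&(Y<260)
    u,v=proj(t,[488,350,98])[0].astype(int)
    m=roi&(((V>120)&(S<60)&(P[:,:,2]>75)&(P[:,:,2]<112))|((H<15)&(H>5)&(S>90)&(S<180)))
    g=m.copy();print("z of top face:",np.percentile(P[v-9:v+10,u-4:u+5,2],[10,50,90]).round(1),"colour",t["color"][v-9:v+10,u-4:u+5].reshape(-1,3).mean(0).round())
    [print("mag tile",*r) for r in rects(t,g,98,60)]
    return t
E
python3 - <<'E'
from h import *
mag();blanks()
s=grab("side");cv2.imwrite("pics/s5.png",cv2.resize(s["color"][155:225,165:245],None,fx=6,fy=6,interpolation=2)[:,:,::-1])
go([593.5,-91.5,80],185.5)
E
```

```text
z of top face: [ 95.3  97.7 100.6] colour [172. 176. 167.]
mag tile [168.5 228.3] [487.  351.5] 107.2 66.0 9.7 [486.7 354.9]
px [362.2 204.7] mean [ 545.2 -165.1] rect [ 526.6 -222.7] size 481.2 197.8 yaw 45.7
px [434.  193.1] mean [ 573.9 -364.4] rect [ 573.  -363.7] size 101.4 55.8 yaw -13.1
px [444.3 242.7] mean [ 436.1 -389.3] rect [ 433.6 -385.3] size 69.5 53.8 yaw -6.0
now [555.9  -2.2 214.8] [ 1.799e+02  1.000e-01 -1.691e+02] turn [0.002 0.001 0.06 ] then shift [-0.0963 -0.3084  0.4494]
```

View pics/s5.png

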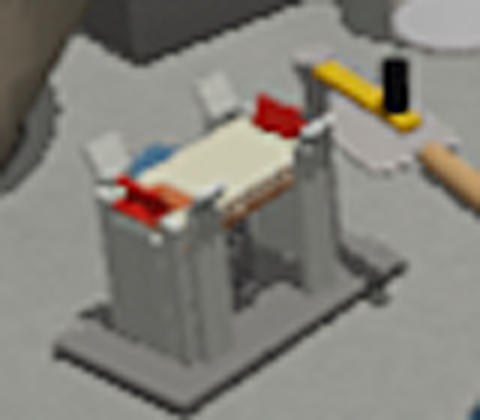

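Blank 1 is held, with both red catches closed over its ends and its top face at about 98 mm. The arm upsets the bench mask, so I'll tighten it with the depth and look again.

```bash
sed -i 's/    t=grab("top");h=hsv(t);H,S,V=\[h\[:,:,k\].astype(int) for k in range(3)\]\n    X=np.arange(560)\[None\];Y=np.arange(420)\[:,None\]\n    m=(X>295)/&/; s/m=(X>295)&(X<475)/m=(cloud(t)[:,:,2]<35)\&(X>295)\&(X<475)/' h.py; python3 - <<'E'
from h import *
blanks()
t=grab("top");cv2.imwrite("pics/t3.png",t["color"][130:330,230:510,::-1].repeat(2,0).repeat(2,1))
E
```

```text
px [386.8 180.4] mean [ 611.5 -235.1] rect [ 608.9 -236.3] size 101.7 55.9 yaw -4.3
px [434.  193.4] mean [ 573.2 -364.6] rect [ 571.2 -364.9] size 102.5 55.1 yaw -13.2
px [444.  243.1] mean [ 435.  -388.6] rect [ 432.4 -384.5] size 72.0 54.2 yaw -6.5
```

View pics/t3.png

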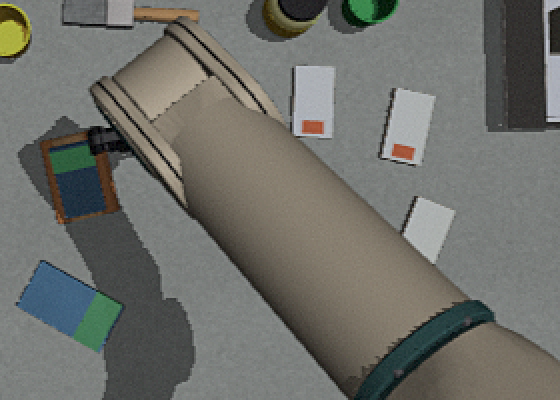

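The forearm only hides part of the tiles; the visible ones at (313,100), (407,125) and (430,230) have not moved. Next is the blank at (593.8,-92.3).

```bash
python3 - <<'E'
from h import *
print(ctrl.read_state()["qpos"].round(3))
go([593.8,-92.3,25],185.5)
E
```

```text
[ 0.5    0.683 -0.882  1.81   0.635  0.958  1.107]
now [555.9  -1.5 214.9] [ 1.799e+02  1.000e-01 -1.690e+02] turn [0.001 0.001 0.061] then shift [-0.0967 -0.3133  0.633 ]
```

>>> {"fn": "step_arm", "kwargs": {"plan": [{"dx": 0, "dy": 0, "dz": 0, "ax": 0, "ay": 0, "az": 0.061, "gripper": 1}, {"dx": -0.032, "dy": -0.105, "dz": 0.06, "ax": 0, "ay": 0, "az": 0, "gripper": 1}, {"dx": -0.032, "dy": -0.105, "dz": 0.06, "ax": 0, "ay": 0, "az": 0, "gripper": 1}, {"dx": -0.033, "dy": -0.103, "dz": 0.06, "ax": 0, "ay": 0, "az": 0, "gripper": 1}, {"dx": 0, "dy": 0, "dz": 0.14, "ax": 0, "ay": 0, "az": 0, "gripper": 1}, {"dx": 0, "dy": 0, "dz": 0.1, "ax": 0, "ay": 0, "az": 0, "gripper": 1}, {"dx": 0, "dy": 0, "dz": 0, "ax": 0, "ay": 0, "az": 0, "gripper": 1}, {"dx": 0, "dy": 0, "dz": 0, "ax": 0, "ay": 0, "az": 0, "gripper": 1}]}}

```text
clock: 21.95
eef_pos: [594.9, -92.6, 89.8]
tool_rot: [3.14, 0.003, -3.047]
force: [0.4, 0.6, 0.2]
width: 85.4
gripper_force: 0.0
```

```bash
python3 - <<'E'
from h import *
go([593.8,-92.3,25],185.5)
s=grab("side");cv2.imwrite("pics/s6.png",s["color"][160:360,190:450,::-1].repeat(2,0).repeat(2,1))
E
```

```text
now [594.9 -92.6  89.8] [ 1.799e+02  1.000e-01 -1.746e+02] turn [ 0.001  0.002 -0.001] then shift [0.0035 0.0012 0.216 ]
```

View pics/s6.png

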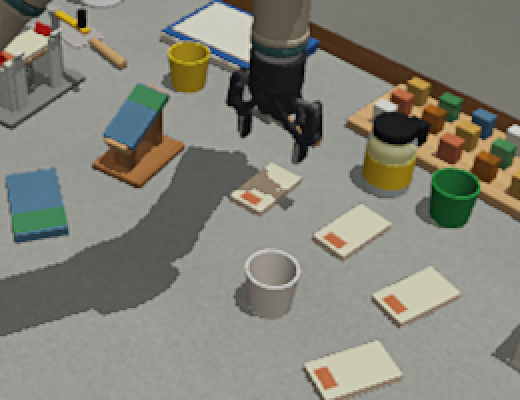

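The gripper is centred over the blank at (265,187), and the other blanks are in place. Descending and gripping.

>>> {"fn": "step_arm", "kwargs": {"plan": [{"dx": 0.003, "dy": 0.001, "dz": 0.1, "ax": 0, "ay": 0, "az": 0, "gripper": 1}, {"dx": 0, "dy": 0, "dz": 0.07, "ax": 0, "ay": 0, "az": 0, "gripper": 1}, {"dx": 0, "dy": 0, "dz": 0.046, "ax": 0, "ay": 0, "az": 0, "gripper": 1}, {"dx": 0, "dy": 0, "dz": 0, "ax": 0, "ay": 0, "az": 0, "gripper": 1}, {"dx": 0, "dy": 0, "dz": 0, "ax": 0, "ay": 0, "az": 0, "gripper": 0}, {"dx": 0, "dy": 0, "dz": 0, "ax": 0, "ay": 0, "az": 0, "gripper": 0}, {"dx": 0, "dy": 0, "dz": 0, "ax": 0, "ay": 0, "az": 0, "gripper": 0}, {"dx": 0, "dy": 0, "dz": 0, "ax": 0, "ay": 0, "az": 0, "gripper": 0}, {"dx": 0, "dy": 0, "dz": 0, "ax": 0, "ay": 0, "az": 0, "gripper": 0}, {"dx": 0, "dy": 0, "dz": -0.08, "ax": 0, "ay": 0, "az": 0, "gripper": 0}, {"dx": 0, "dy": 0, "dz": -0.14, "ax": 0, "ay": 0, "az": 0, "gripper": 0}, {"dx": 0, "dy": 0, "dz": -0.14, "ax": 0, "ay": 0, "az": 0, "gripper": 0}, {"dx": 0, "dy": 0, "dz": -0.14, "ax": 0, "ay": 0, "az": 0, "gripper": 0}, {"dx": 0, "dy": 0, "dz": -0.14, "ax": 0, "ay": 0, "az": 0, "gripper": 0}, {"dx": 0, "dy": 0, "dz": 0, "ax": 0, "ay": 0, "az": -0.058, "gripper": 0}, {"dx": 0, "dy": 0, "dz": 0, "ax": 0, "ay": 0, "az": 0, "gripper": 0}, {"dx": 0, "dy": 0, "dz": 0, "ax": 0, "ay": 0, "az": 0, "gripper": 0}]}}

```text
clock: 24.12
eef_pos: [592.5, -93.9, 215.9]
tool_rot: [3.14, 0.0, -2.959]
force: [-0.0, 0.7, -1.7]
width: 53.0
gripper_force: 63.6
```

```bash
python3 - <<'E'
from h import *
go([488.3,350.4,140],190.7)
E
```

```text
now [592.5 -93.9 215.9] [ 179.9    0.  -169.5] turn [ 0.001  0.    -0.002] then shift [0.0662 1.5199 0.2529]
```

>>> {"fn": "step_arm", "kwargs": {"plan": [{"dx": 0.006, "dy": 0.138, "dz": 0, "ax": 0, "ay": 0, "az": -0.002, "gripper": 0}, {"dx": 0.006, "dy": 0.138, "dz": 0, "ax": 0, "ay": 0, "az": 0, "gripper": 0}, {"dx": 0.006, "dy": 0.138, "dz": 0, "ax": 0, "ay": 0, "az": 0, "gripper": 0}, {"dx": 0.006, "dy": 0.138, "dz": 0, "ax": 0, "ay": 0, "az": 0, "gripper": 0}, {"dx": 0.006, "dy": 0.138, "dz": 0, "ax": 0, "ay": 0, "az": 0, "gripper": 0}, {"dx": 0.006, "dy": 0.138, "dz": 0, "ax": 0, "ay": 0, "az": 0, "gripper": 0}, {"dx": 0.006, "dy": 0.138, "dz": 0, "ax": 0, "ay": 0, "az": 0, "gripper": 0}, {"dx": 0.006, "dy": 0.138, "dz": 0, "ax": 0, "ay": 0, "az": 0, "gripper": 0}, {"dx": 0.006, "dy": 0.138, "dz": 0, "ax": 0, "ay": 0, "az": 0, "gripper": 0}, {"dx": 0.006, "dy": 0.138, "dz": 0, "ax": 0, "ay": 0, "az": 0, "gripper": 0}, {"dx": 0.006, "dy": 0.14, "dz": 0, "ax": 0, "ay": 0, "az": 0, "gripper": 0}, {"dx": 0, "dy": 0, "dz": 0, "ax": 0, "ay": 0, "az": 0, "gripper": 0}, {"dx": 0, "dy": 0, "dz": 0, "ax": 0, "ay": 0, "az": 0, "gripper": 0}, {"dx": 0, "dy": 0, "dz": 0, "ax": 0, "ay": 0, "az": 0, "gripper": 0}]}}

```text
clock: 25.88
eef_pos: [489.3, 348.9, 216.0]
tool_rot: [-3.142, 0.0, -2.957]
force: [-0.1, -0.1, -1.9]
width: 52.5
gripper_force: 63.6
```

```bash
cat >> h.py <<'E'
def held(z=None):
    """free +x end of the held tile relative to TCP along the well axis (want about 50), strips on -y half"""
    t=grab("top");s=ctrl.read_state();p=s["eef_pos"];zt=p[2]-18.6+6
    h=hsv(t);V=h[:,:,2].astype(int);a=np.radians(10.8);ex=np.array([np.cos(a),np.sin(a)]);ey=np.array([-ex[1],ex[0]])
    k=np.arange(30,66,2.)
    for y in(-22,-14):
        q=proj(t,np.c_[p[:2]+np.outer(k,ex)+y*ey,np.full(len(k),zt)]).astype(np.float32)
        print("y",y,dict(zip(k.astype(int).tolist(),cv2.remap(V.astype(np.float32),q[:,0],q[:,1],1).ravel().astype(int).tolist())))
E
python3 - <<'E'
from h import *
go([488.3,350.4,125],190.7)
held()
E
```

```text
now [489.3 348.9 216. ] [-180.     0.  -169.4] turn [-0.     0.    -0.001] then shift [0.0024 0.0055 0.3032]
y -22 {30: 173, 32: 173, 34: 173, 36: 173, 38: 172, 40: 174, 42: 176, 44: 177, 46: 178, 48: 172, 50: 145, 52: 106, 54: 96, 56: 95, 58: 85, 60: 97, 62: 148, 64: 146}
y -14 {30: 176, 32: 176, 34: 177, 36: 176, 38: 174, 40: 174, 42: 176, 44: 174, 46: 174, 48: 182, 50: 145, 52: 101, 54: 110, 56: 117, 58: 121, 60: 115, 62: 113, 64: 122}
```

>>> {"fn": "step_arm", "kwargs": {"plan": [{"dx": 0.002, "dy": 0.0055, "dz": 0.1, "ax": 0, "ay": 0, "az": 0, "gripper": 0}, {"dx": 0, "dy": 0, "dz": 0.1, "ax": 0, "ay": 0, "az": 0, "gripper": 0}, {"dx": 0, "dy": 0, "dz": 0.06, "ax": 0, "ay": 0, "az": 0, "gripper": 0}, {"dx": 0, "dy": 0, "dz": 0.04, "ax": 0, "ay": 0, "az": 0, "gripper": 0}, {"dx": 0, "dy": 0, "dz": 0.02, "ax": 0, "ay": 0, "az": 0, "gripper": 0}, {"dx": 0, "dy": 0, "dz": 0.02, "ax": 0, "ay": 0, "az": 0, "gripper": 0}, {"dx": 0, "dy": 0, "dz": 0.02, "ax": 0, "ay": 0, "az": 0, "gripper": 0}, {"dx": 0, "dy": 0, "dz": 0.02, "ax": 0, "ay": 0, "az": 0, "gripper": 0}, {"dx": 0, "dy": 0, "dz": 0.005, "ax": 0, "ay": 0, "az": 0, "gripper": 0}, {"dx": 0, "dy": 0, "dz": 0, "ax": 0, "ay": 0, "az": 0, "gripper": 0}, {"dx": 0, "dy": 0, "dz": 0, "ax": 0, "ay": 0, "az": 0, "gripper": 0}]}}

```text
clock: 27.3
eef_pos: [488.5, 352.6, 101.3]
tool_rot: [3.14, 0.002, -2.954]
force: [3.2, -0.2, 3.4]
width: 52.7
gripper_force: 64.2
```

>>> {"fn": "step_arm", "kwargs": {"plan": [{"dx": 0, "dy": 0, "dz": 0.005, "ax": 0, "ay": 0, "az": 0, "gripper": 0}, {"dx": 0, "dy": 0, "dz": 0, "ax": 0, "ay": 0, "az": 0, "gripper": 0}, {"dx": 0, "dy": 0, "dz": 0, "ax": 0, "ay": 0, "az": 0, "gripper": 1}, {"dx": 0, "dy": 0, "dz": 0, "ax": 0, "ay": 0, "az": 0, "gripper": 1}, {"dx": 0, "dy": 0, "dz": 0, "ax": 0, "ay": 0, "az": 0, "gripper": 1}, {"dx": 0, "dy": 0, "dz": 0, "ax": 0, "ay": 0, "az": 0, "gripper": 1}, {"dx": 0, "dy": 0, "dz": -0.1, "ax": 0, "ay": 0, "az": 0, "gripper": 1}, {"dx": 0, "dy": 0, "dz": -0.14, "ax": 0, "ay": 0, "az": 0, "gripper": 1}, {"dx": 0, "dy": 0, "dz": -0.14, "ax": 0, "ay": 0, "az": 0, "gripper": 1}, {"dx": 0, "dy": -0.15, "dz": 0, "ax": 0, "ay": 0, "az": 0, "gripper": 1}, {"dx": 0, "dy": -0.15, "dz": 0, "ax": 0, "ay": 0, "az": 0, "gripper": 1}, {"dx": 0, "dy": -0.15, "dz": 0, "ax": 0, "ay": 0, "az": 0, "gripper": 1}, {"dx": 0, "dy": -0.15, "dz": 0, "ax": 0, "ay": 0, "az": 0, "gripper": 1}, {"dx": 0, "dy": -0.15, "dz": 0, "ax": 0, "ay": 0, "az": 0, "gripper": 1}, {"dx": 0, "dy": -0.15, "dz": 0, "ax": 0, "ay": 0, "az": 0, "gripper": 1}, {"dx": 0, "dy": -0.15, "dz": 0, "ax": 0, "ay": 0, "az": 0, "gripper": 1}, {"dx": 0, "dy": 0, "dz": 0, "ax": 0, "ay": 0, "az": 0, "gripper": 1}, {"dx": 0, "dy": 0, "dz": 0, "ax": 0, "ay": 0, "az": 0, "gripper": 1}, {"dx": 0, "dy": 0, "dz": 0, "ax": 0, "ay": 0, "az": 0, "gripper": 1}]}}

```text
clock: 29.68
eef_pos: [546.2, 44.3, 213.2]
tool_rot: [3.139, 0.001, -2.952]
force: [-0.3, 0.4, 0.2]
width: 85.3
gripper_force: 0.0
```

```bash
cat >> h.py <<'E'
def sideblanks():
    t=grab("side");h=hsv(t);H,S,V=[h[:,:,k].astype(int) for k in range(3)];Z=cloud(t)
    m=(Z[:,:,2]<30)&(Z[:,:,1]<0)&(Z[:,:,1]>-470)&(Z[:,:,0]<720)&(Z[:,:,2]>4)&(((V>110)&(S<70))|((H<15)&(S>90)))
    for r in rects(t,m,12,150): print("side px",r[0],"mean",r[1],"size",r[2],r[3],"yaw",r[4])
E
python3 - <<'E'
from h import *
mag();blanks();sideblanks()
go([611.5,-235.2,25],176.4)
s=grab("side");cv2.imwrite("pics/s7.png",cv2.resize(s["color"][155:225,165:245],None,fx=6,fy=6,interpolation=2)[:,:,::-1])
E
```

```text
z of top face: [95.6 97.7 99.8] colour [171. 175. 167.]
mag tile [168.6 228.4] [486.8 351.2] 105.6 67.7 9.1 [486.6 353.8]
px [386.8 180.5] mean [ 611.3 -235. ] rect [ 607.8 -231.1] size 101.3 55.6 yaw -3.6
px [433.8 193. ] mean [ 574.4 -364. ] rect [ 574.8 -357.1] size 102.0 56.8 yaw -11.1
px [441.7 248. ] mean [ 421.6 -381.9] rect [ 422.2 -380.4] size 99.7 55.0 yaw -23.1
side px [367.8 274.2] mean [ 617.6 -237.1] size 127.5 72.7 yaw -17.0
side px [399.8 306.4] mean [ 580.7 -366.3] size 122.4 70.0 yaw -7.5
side px [129.2 369.5] mean [ -4.1 -64.9] size 235.5 97.0 yaw -1.0
side px [366.3 345.2] mean [ 421.7 -382.3] size 106.4 62.1 yaw -21.3
now [546.3  43.8 213.1] [ 1.799e+02  1.000e-01 -1.692e+02] turn [0.001 0.001 0.161] then shift [-0.2753 -0.9144  0.6269]
```

View pics/s7.png

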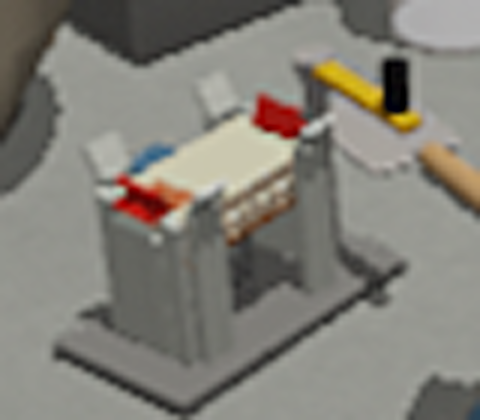

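Two are held, with two cream layers visible at (265,205). Third blank next.

>>> {"fn": "step_arm", "kwargs": {"plan": [{"dx": 0, "dy": 0, "dz": 0, "ax": 0, "ay": 0, "az": 0.081, "gripper": 1}, {"dx": 0, "dy": 0, "dz": 0, "ax": 0, "ay": 0, "az": 0.08, "gripper": 1}, {"dx": -0.0393, "dy": -0.1306, "dz": 0.04, "ax": 0, "ay": 0, "az": 0, "gripper": 1}, {"dx": -0.0393, "dy": -0.1306, "dz": 0.04, "ax": 0, "ay": 0, "az": 0, "gripper": 1}, {"dx": -0.0393, "dy": -0.1306, "dz": 0.04, "ax": 0, "ay": 0, "az": 0, "gripper": 1}, {"dx": -0.0393, "dy": -0.1306, "dz": 0.04, "ax": 0, "ay": 0, "az": 0, "gripper": 1}, {"dx": -0.0393, "dy": -0.1306, "dz": 0.04, "ax": 0, "ay": 0, "az": 0, "gripper": 1}, {"dx": -0.0393, "dy": -0.1306, "dz": 0.04, "ax": 0, "ay": 0, "az": 0, "gripper": 1}, {"dx": -0.0393, "dy": -0.1306, "dz": 0.04, "ax": 0, "ay": 0, "az": 0, "gripper": 1}, {"dx": 0, "dy": 0, "dz": 0.1, "ax": 0, "ay": 0, "az": 0, "gripper": 1}, {"dx": 0, "dy": 0, "dz": 0.03, "ax": 0, "ay": 0, "az": 0, "gripper": 1}, {"dx": 0, "dy": 0, "dz": 0, "ax": 0, "ay": 0, "az": 0, "gripper": 1}, {"dx": 0, "dy": 0, "dz": 0, "ax": 0, "ay": 0, "az": 0, "gripper": 1}]}}

```text
clock: 31.5
eef_pos: [611.8, -235.4, 90.8]
tool_rot: [3.14, 0.002, 3.077]
force: [-0.4, -0.1, 0.5]
width: 85.4
gripper_force: 0.0
```

```bash
python3 - <<'E'
from h import *
go([611.4,-235.1,25],176.4)
blanks()
E
```

```text
now [ 611.8 -235.4   90.8] [1.799e+02 1.000e-01 1.763e+02] turn [ 0.001  0.001 -0.001] then shift [0.0015 0.0008 0.2193]
px [387.1 191.9] mean [ 579.4 -235.3] rect [ 583.9 -238.5] size 57.2 47.5 yaw -82.9
px [430.9 202.6] mean [ 547.7 -355.3] rect [ 551.7 -363. ] size 62.9 49.2 yaw 31.1
px [441.4 248. ] mean [ 421.6 -381.1] rect [ 422.2 -380. ] size 100.2 56.5 yaw -23.9
px [389.6 243.8] mean [ 434.9 -239.1] rect [ 437.1 -238.8] size 39.8 28.4 yaw -1.2
```

Pick it up and return to the magazine.

>>> {"fn": "step_arm", "kwargs": {"plan": [{"dx": 0.001, "dy": 0.001, "dz": 0.1, "ax": 0, "ay": 0, "az": 0, "gripper": 1}, {"dx": 0, "dy": 0, "dz": 0.07, "ax": 0, "ay": 0, "az": 0, "gripper": 1}, {"dx": 0, "dy": 0, "dz": 0.049, "ax": 0, "ay": 0, "az": 0, "gripper": 1}, {"dx": 0, "dy": 0, "dz": 0, "ax": 0, "ay": 0, "az": 0, "gripper": 1}, {"dx": 0, "dy": 0, "dz": 0, "ax": 0, "ay": 0, "az": 0, "gripper": 0}, {"dx": 0, "dy": 0, "dz": 0, "ax": 0, "ay": 0, "az": 0, "gripper": 0}, {"dx": 0, "dy": 0, "dz": 0, "ax": 0, "ay": 0, "az": 0, "gripper": 0}, {"dx": 0, "dy": 0, "dz": 0, "ax": 0, "ay": 0, "az": 0, "gripper": 0}, {"dx": 0, "dy": 0, "dz": 0, "ax": 0, "ay": 0, "az": 0, "gripper": 0}, {"dx": 0, "dy": 0, "dz": -0.08, "ax": 0, "ay": 0, "az": 0, "gripper": 0}, {"dx": 0, "dy": 0, "dz": -0.14, "ax": 0, "ay": 0, "az": 0, "gripper": 0}, {"dx": 0, "dy": 0, "dz": -0.14, "ax": 0, "ay": 0, "az": 0, "gripper": 0}, {"dx": 0, "dy": 0, "dz": -0.14, "ax": 0, "ay": 0, "az": 0, "gripper": 0}, {"dx": 0, "dy": 0, "dz": -0.14, "ax": 0, "ay": 0, "az": 0, "gripper": 0}, {"dx": 0, "dy": 0, "dz": 0, "ax": 0, "ay": 0, "az": -0.08, "gripper": 0}, {"dx": 0, "dy": 0, "dz": 0, "ax": 0, "ay": 0, "az": -0.08, "gripper": 0}, {"dx": 0, "dy": 0, "dz": 0, "ax": 0, "ay": 0, "az": 0, "gripper": 0}, {"dx": 0, "dy": 0, "dz": 0, "ax": 0, "ay": 0, "az": 0, "gripper": 0}]}}

```text
clock: 33.8
eef_pos: [610.4, -236.2, 216.4]
tool_rot: [3.14, 0.001, -2.958]
force: [0.7, 0.1, -1.0]
width: 52.4
gripper_force: 63.1
```

```bash
python3 - <<'E'
from h import *
go([488.3,350.9,216],190.7)
E
```

```text
now [ 610.4 -236.2  216.4] [ 1.799e+02  1.000e-01 -1.695e+02] turn [ 0.001  0.001 -0.002] then shift [3.6700e-02 1.9985e+00 1.3000e-03]
```

>>> {"fn": "step_arm", "kwargs": {"plan": [{"dx": 0.003, "dy": 0.143, "dz": 0, "ax": 0, "ay": 0, "az": -0.002, "gripper": 0}, {"dx": 0.003, "dy": 0.143, "dz": 0, "ax": 0, "ay": 0, "az": 0, "gripper": 0}, {"dx": 0.003, "dy": 0.143, "dz": 0, "ax": 0, "ay": 0, "az": 0, "gripper": 0}, {"dx": 0.003, "dy": 0.143, "dz": 0, "ax": 0, "ay": 0, "az": 0, "gripper": 0}, {"dx": 0.003, "dy": 0.143, "dz": 0, "ax": 0, "ay": 0, "az": 0, "gripper": 0}, {"dx": 0.003, "dy": 0.143, "dz": 0, "ax": 0, "ay": 0, "az": 0, "gripper": 0}, {"dx": 0.003, "dy": 0.143, "dz": 0, "ax": 0, "ay": 0, "az": 0, "gripper": 0}, {"dx": 0.003, "dy": 0.143, "dz": 0, "ax": 0, "ay": 0, "az": 0, "gripper": 0}, {"dx": 0.003, "dy": 0.143, "dz": 0, "ax": 0, "ay": 0, "az": 0, "gripper": 0}, {"dx": 0.003, "dy": 0.143, "dz": 0, "ax": 0, "ay": 0, "az": 0, "gripper": 0}, {"dx": 0.003, "dy": 0.143, "dz": 0, "ax": 0, "ay": 0, "az": 0, "gripper": 0}, {"dx": 0.002, "dy": 0.143, "dz": 0, "ax": 0, "ay": 0, "az": 0, "gripper": 0}, {"dx": 0.002, "dy": 0.143, "dz": 0, "ax": 0, "ay": 0, "az": 0, "gripper": 0}, {"dx": 0, "dy": 0.14, "dz": 0, "ax": 0, "ay": 0, "az": 0, "gripper": 0}, {"dx": 0, "dy": 0, "dz": 0, "ax": 0, "ay": 0, "az": 0, "gripper": 0}, {"dx": 0, "dy": 0, "dz": 0, "ax": 0, "ay": 0, "az": 0, "gripper": 0}, {"dx": 0, "dy": 0, "dz": 0, "ax": 0, "ay": 0, "az": 0, "gripper": 0}]}}

```text
clock: 35.92
eef_pos: [487.8, 349.2, 216.5]
tool_rot: [3.142, 0.001, -2.955]
force: [0.4, 0.3, -0.6]
width: 52.9
gripper_force: 63.2
```

```bash
python3 - <<'E'
from h import *
go([488.3,350.9,125],190.7)
held()
E
```

```text
now [487.8 349.2 216.5] [ 180.     0.  -169.3] turn [ 0.  0. -0.] then shift [-0.0025  0.0052  0.3051]
y -22 {30: 174, 32: 172, 34: 173, 36: 174, 38: 174, 40: 175, 42: 175, 44: 175, 46: 178, 48: 185, 50: 145, 52: 102, 54: 101, 56: 99, 58: 100, 60: 86, 62: 119, 64: 149}
y -14 {30: 174, 32: 176, 34: 174, 36: 175, 38: 175, 40: 175, 42: 175, 44: 174, 46: 178, 48: 184, 50: 122, 52: 101, 54: 106, 56: 118, 58: 127, 60: 123, 62: 119, 64: 116}
```

>>> {"fn": "step_arm", "kwargs": {"plan": [{"dx": -0.002, "dy": 0.005, "dz": 0.1, "ax": 0, "ay": 0, "az": 0, "gripper": 0}, {"dx": 0, "dy": 0, "dz": 0.1, "ax": 0, "ay": 0, "az": 0, "gripper": 0}, {"dx": 0, "dy": 0, "dz": 0.06, "ax": 0, "ay": 0, "az": 0, "gripper": 0}, {"dx": 0, "dy": 0, "dz": 0.04, "ax": 0, "ay": 0, "az": 0, "gripper": 0}, {"dx": 0, "dy": 0, "dz": 0.02, "ax": 0, "ay": 0, "az": 0, "gripper": 0}, {"dx": 0, "dy": 0, "dz": 0.02, "ax": 0, "ay": 0, "az": 0, "gripper": 0}, {"dx": 0, "dy": 0, "dz": 0.02, "ax": 0, "ay": 0, "az": 0, "gripper": 0}, {"dx": 0, "dy": 0, "dz": 0.02, "ax": 0, "ay": 0, "az": 0, "gripper": 0}, {"dx": 0, "dy": 0, "dz": 0.01, "ax": 0, "ay": 0, "az": 0, "gripper": 0}, {"dx": 0, "dy": 0, "dz": 0, "ax": 0, "ay": 0, "az": 0, "gripper": 0}, {"dx": 0, "dy": 0, "dz": 0, "ax": 0, "ay": 0, "az": 0, "gripper": 0}]}}

```text
clock: 37.35
eef_pos: [488.1, 352.9, 100.0]
tool_rot: [3.14, 0.002, -2.953]
force: [3.4, 0.3, 3.5]
width: 52.4
gripper_force: 63.8
```

>>> {"fn": "step_arm", "kwargs": {"plan": [{"dx": 0, "dy": 0, "dz": 0.005, "ax": 0, "ay": 0, "az": 0, "gripper": 0}, {"dx": 0, "dy": 0, "dz": 0, "ax": 0, "ay": 0, "az": 0, "gripper": 0}, {"dx": 0, "dy": 0, "dz": 0, "ax": 0, "ay": 0, "az": 0, "gripper": 1}, {"dx": 0, "dy": 0, "dz": 0, "ax": 0, "ay": 0, "az": 0, "gripper": 1}, {"dx": 0, "dy": 0, "dz": 0, "ax": 0, "ay": 0, "az": 0, "gripper": 1}, {"dx": 0, "dy": 0, "dz": 0, "ax": 0, "ay": 0, "az": 0, "gripper": 1}, {"dx": 0, "dy": 0, "dz": -0.1, "ax": 0, "ay": 0, "az": 0, "gripper": 1}, {"dx": 0, "dy": 0, "dz": -0.14, "ax": 0, "ay": 0, "az": 0, "gripper": 1}, {"dx": 0, "dy": 0, "dz": -0.14, "ax": 0, "ay": 0, "az": 0, "gripper": 1}, {"dx": 0, "dy": -0.15, "dz": 0, "ax": 0, "ay": 0, "az": 0, "gripper": 1}, {"dx": 0, "dy": -0.15, "dz": 0, "ax": 0, "ay": 0, "az": 0, "gripper": 1}, {"dx": 0, "dy": -0.15, "dz": 0, "ax": 0, "ay": 0, "az": 0, "gripper": 1}, {"dx": 0, "dy": -0.15, "dz": 0, "ax": 0, "ay": 0, "az": 0, "gripper": 1}, {"dx": 0, "dy": -0.15, "dz": 0, "ax": 0, "ay": 0, "az": 0, "gripper": 1}, {"dx": 0, "dy": -0.15, "dz": 0, "ax": 0, "ay": 0, "az": 0, "gripper": 1}, {"dx": 0, "dy": -0.15, "dz": 0, "ax": 0, "ay": 0, "az": 0, "gripper": 1}, {"dx": 0, "dy": 0, "dz": 0, "ax": 0, "ay": 0, "az": 0, "gripper": 1}, {"dx": 0, "dy": 0, "dz": 0, "ax": 0, "ay": 0, "az": 0, "gripper": 1}, {"dx": 0, "dy": 0, "dz": 0, "ax": 0, "ay": 0, "az": 0, "gripper": 1}]}}

```text
clock: 39.72
eef_pos: [546.4, 44.7, 212.0]
tool_rot: [3.139, 0.001, -2.95]
force: [-0.7, 0.3, 1.2]
width: 85.4
gripper_force: 0.0
```

```bash
python3 - <<'E'
from h import *
mag();blanks();sideblanks()
go([574.3,-364.5,25],166.7)
E
```

```text
z of top face: [ 95.1  97.6 100. ] colour [172. 176. 167.]
mag tile [168.3 228.2] [487.3 351.8] 105.2 66.3 9.6 [487.1 352.7]
px [434. 193.] mean [ 574.2 -364.7] rect [ 572.1 -363.3] size 101.9 55.7 yaw -13.3
px [441.6 247.9] mean [ 421.8 -381.5] rect [ 423.5 -377.4] size 100.1 56.2 yaw -23.2
side px [400.6 306.1] mean [ 583.2 -367. ] size 139.1 66.8 yaw -9.6
side px [128.9 369.7] mean [ -5.  -65.1] size 233.4 98.3 yaw -1.2
side px [366.6 345.3] mean [ 421.9 -382.9] size 105.9 63.4 yaw -21.3
now [546.5  44.2 211.9] [ 1.799e+02  1.000e-01 -1.691e+02] turn [0.001 0.    0.269] then shift [-0.4037 -1.3045  0.6229]
```

>>> {"fn": "step_arm", "kwargs": {"plan": [{"dx": 0, "dy": 0, "dz": 0, "ax": 0, "ay": 0, "az": 0.09, "gripper": 1}, {"dx": 0, "dy": 0, "dz": 0, "ax": 0, "ay": 0, "az": 0.09, "gripper": 1}, {"dx": 0, "dy": 0, "dz": 0, "ax": 0, "ay": 0, "az": 0.089, "gripper": 1}, {"dx": -0.0404, "dy": -0.1305, "dz": 0, "ax": 0, "ay": 0, "az": 0, "gripper": 1}, {"dx": -0.0404, "dy": -0.1305, "dz": 0, "ax": 0, "ay": 0, "az": 0, "gripper": 1}, {"dx": -0.0404, "dy": -0.1305, "dz": 0, "ax": 0, "ay": 0, "az": 0, "gripper": 1}, {"dx": -0.0404, "dy": -0.1305, "dz": 0, "ax": 0, "ay": 0, "az": 0, "gripper": 1}, {"dx": -0.0404, "dy": -0.1305, "dz": 0, "ax": 0, "ay": 0, "az": 0, "gripper": 1}, {"dx": -0.0404, "dy": -0.1305, "dz": 0, "ax": 0, "ay": 0, "az": 0, "gripper": 1}, {"dx": -0.0404, "dy": -0.1305, "dz": 0, "ax": 0, "ay": 0, "az": 0, "gripper": 1}, {"dx": -0.0404, "dy": -0.1305, "dz": 0.1, "ax": 0, "ay": 0, "az": 0, "gripper": 1}, {"dx": -0.0404, "dy": -0.1305, "dz": 0.1, "ax": 0, "ay": 0, "az": 0, "gripper": 1}, {"dx": -0.0404, "dy": -0.1305, "dz": 0.1, "ax": 0, "ay": 0, "az": 0, "gripper": 1}, {"dx": 0, "dy": 0, "dz": 0.1, "ax": 0, "ay": 0, "az": 0, "gripper": 1}, {"dx": 0, "dy": 0, "dz": 0, "ax": 0, "ay": 0, "az": 0, "gripper": 1}, {"dx": 0, "dy": 0, "dz": 0, "ax": 0, "ay": 0, "az": 0, "gripper": 1}]}}

```text
clock: 41.88
eef_pos: [575.2, -364.5, 92.4]
tool_rot: [3.139, 0.002, 2.91]
force: [-0.1, -0.2, 1.7]
width: 85.1
gripper_force: 0.0
```

```bash
python3 - <<'E'
from h import *
print(ctrl.read_state()["qpos"].round(2))
go([574.3,-364.6,25],166.5)
sideblanks();blanks()
E
```

```text
[ 0.89  0.95 -0.68  1.53  0.7   0.91  1.31]
now [ 575.2 -364.5   92.4] [1.799e+02 1.000e-01 1.667e+02] turn [0.001 0.001 0.002] then shift [ 0.003  -0.0011  0.2247]
side px [399.4 307. ] mean [ 578.4 -366.6] size 116.6 73.1 yaw -4.3
side px [127.2 371.1] mean [ -9.6 -65.7] size 227.5 98.3 yaw -0.8
side px [365.2 344.9] mean [ 420.4 -380.2] size 115.7 64.7 yaw -24.5
px [433.3 206.7] mean [ 536.1 -361.7] rect [ 535.4 -360.8] size 46.7 25.1 yaw 86.5
px [441.4 248. ] mean [ 421.7 -381.1] rect [ 422.2 -380.2] size 99.3 56.5 yaw -23.5
```

>>> {"fn": "step_arm", "kwargs": {"plan": [{"dx": 0.003, "dy": -0.001, "dz": 0.1, "ax": 0, "ay": 0, "az": 0.002, "gripper": 1}, {"dx": 0, "dy": 0, "dz": 0.07, "ax": 0, "ay": 0, "az": 0, "gripper": 1}, {"dx": 0, "dy": 0, "dz": 0.054, "ax": 0, "ay": 0, "az": 0, "gripper": 1}, {"dx": 0, "dy": 0, "dz": 0, "ax": 0, "ay": 0, "az": 0, "gripper": 1}, {"dx": 0, "dy": 0, "dz": 0, "ax": 0, "ay": 0, "az": 0, "gripper": 0}, {"dx": 0, "dy": 0, "dz": 0, "ax": 0, "ay": 0, "az": 0, "gripper": 0}, {"dx": 0, "dy": 0, "dz": 0, "ax": 0, "ay": 0, "az": 0, "gripper": 0}, {"dx": 0, "dy": 0, "dz": 0, "ax": 0, "ay": 0, "az": 0, "gripper": 0}, {"dx": 0, "dy": 0, "dz": 0, "ax": 0, "ay": 0, "az": 0, "gripper": 0}, {"dx": 0, "dy": 0, "dz": -0.08, "ax": 0, "ay": 0, "az": 0, "gripper": 0}, {"dx": 0, "dy": 0, "dz": -0.14, "ax": 0, "ay": 0, "az": 0, "gripper": 0}, {"dx": 0, "dy": 0, "dz": -0.14, "ax": 0, "ay": 0, "az": 0, "gripper": 0}, {"dx": 0, "dy": 0, "dz": -0.14, "ax": 0, "ay": 0, "az": 0, "gripper": 0}, {"dx": 0, "dy": 0, "dz": -0.14, "ax": 0, "ay": 0, "az": 0, "gripper": 0}, {"dx": 0, "dy": 0, "dz": 0, "ax": 0, "ay": 0, "az": -0.09, "gripper": 0}, {"dx": 0, "dy": 0, "dz": 0, "ax": 0, "ay": 0, "az": -0.09, "gripper": 0}, {"dx": 0, "dy": 0, "dz": 0, "ax": 0, "ay": 0, "az": -0.089, "gripper": 0}, {"dx": 0, "dy": 0, "dz": 0, "ax": 0, "ay": 0, "az": 0, "gripper": 0}, {"dx": 0, "dy": 0, "dz": 0, "ax": 0, "ay": 0, "az": 0, "gripper": 0}]}}

```text
clock: 44.35
eef_pos: [572.9, -366.1, 216.6]
tool_rot: [3.141, 0.001, -2.958]
force: [-0.5, -0.5, -1.1]
width: 52.8
gripper_force: 63.2
```

```bash
python3 - <<'E'
from h import *
go([488.3,350.9,216],190.7)
E
```

```text
now [ 572.9 -366.1  216.6] [ 1.799e+02  1.000e-01 -1.695e+02] turn [ 0.001  0.001 -0.002] then shift [-1.6660e-01  2.4007e+00  1.9000e-03]
```

>>> {"fn": "step_arm", "kwargs": {"plan": [{"dx": -0.0104, "dy": 0.15, "dz": 0, "ax": 0, "ay": 0, "az": -0.002, "gripper": 0}, {"dx": -0.0104, "dy": 0.15, "dz": 0, "ax": 0, "ay": 0, "az": 0, "gripper": 0}, {"dx": -0.0104, "dy": 0.15, "dz": 0, "ax": 0, "ay": 0, "az": 0, "gripper": 0}, {"dx": -0.0104, "dy": 0.15, "dz": 0, "ax": 0, "ay": 0, "az": 0, "gripper": 0}, {"dx": -0.0104, "dy": 0.15, "dz": 0, "ax": 0, "ay": 0, "az": 0, "gripper": 0}, {"dx": -0.0104, "dy": 0.15, "dz": 0, "ax": 0, "ay": 0, "az": 0, "gripper": 0}, {"dx": -0.0104, "dy": 0.15, "dz": 0, "ax": 0, "ay": 0, "az": 0, "gripper": 0}, {"dx": -0.0104, "dy": 0.15, "dz": 0, "ax": 0, "ay": 0, "az": 0, "gripper": 0}, {"dx": -0.0104, "dy": 0.15, "dz": 0, "ax": 0, "ay": 0, "az": 0, "gripper": 0}, {"dx": -0.0104, "dy": 0.15, "dz": 0, "ax": 0, "ay": 0, "az": 0, "gripper": 0}, {"dx": -0.0104, "dy": 0.15, "dz": 0, "ax": 0, "ay": 0, "az": 0, "gripper": 0}, {"dx": -0.0104, "dy": 0.15, "dz": 0, "ax": 0, "ay": 0, "az": 0, "gripper": 0}, {"dx": -0.0104, "dy": 0.15, "dz": 0, "ax": 0, "ay": 0, "az": 0, "gripper": 0}, {"dx": -0.0104, "dy": 0.15, "dz": 0, "ax": 0, "ay": 0, "az": 0, "gripper": 0}, {"dx": -0.0104, "dy": 0.15, "dz": 0, "ax": 0, "ay": 0, "az": 0, "gripper": 0}, {"dx": -0.0104, "dy": 0.15, "dz": 0, "ax": 0, "ay": 0, "az": 0, "gripper": 0}, {"dx": 0, "dy": 0, "dz": 0, "ax": 0, "ay": 0, "az": 0, "gripper": 0}, {"dx": 0, "dy": 0, "dz": 0, "ax": 0, "ay": 0, "az": 0, "gripper": 0}, {"dx": 0, "dy": 0, "dz": 0, "ax": 0, "ay": 0, "az": 0, "gripper": 0}]}}

```text
clock: 46.72
eef_pos: [487.6, 348.9, 216.9]
tool_rot: [-3.142, 0.001, -2.955]
force: [0.1, -0.4, -1.0]
width: 52.9
gripper_force: 63.2
```

```bash
python3 - <<'E'
from h import *
go([488.3,350.9,125],190.7)
held()
E
```

```text
now [487.6 348.9 216.9] [-180.     0.  -169.3] turn [-0.     0.001 -0.   ] then shift [-0.0036  0.0062  0.3063]
y -22 {30: 178, 32: 176, 34: 175, 36: 175, 38: 175, 40: 174, 42: 175, 44: 175, 46: 177, 48: 177, 50: 145, 52: 104, 54: 105, 56: 99, 58: 104, 60: 87, 62: 111, 64: 150}
y -14 {30: 174, 32: 174, 34: 174, 36: 174, 38: 175, 40: 174, 42: 174, 44: 176, 46: 177, 48: 185, 50: 119, 52: 95, 54: 103, 56: 116, 58: 127, 60: 126, 62: 122, 64: 116}
```

>>> {"fn": "step_arm", "kwargs": {"plan": [{"dx": -0.003, "dy": 0.005, "dz": 0.1, "ax": 0, "ay": 0, "az": 0, "gripper": 0}, {"dx": 0, "dy": 0, "dz": 0.1, "ax": 0, "ay": 0, "az": 0, "gripper": 0}, {"dx": 0, "dy": 0, "dz": 0.06, "ax": 0, "ay": 0, "az": 0, "gripper": 0}, {"dx": 0, "dy": 0, "dz": 0.04, "ax": 0, "ay": 0, "az": 0, "gripper": 0}, {"dx": 0, "dy": 0, "dz": 0.02, "ax": 0, "ay": 0, "az": 0, "gripper": 0}, {"dx": 0, "dy": 0, "dz": 0.02, "ax": 0, "ay": 0, "az": 0, "gripper": 0}, {"dx": 0, "dy": 0, "dz": 0.02, "ax": 0, "ay": 0, "az": 0, "gripper": 0}, {"dx": 0, "dy": 0, "dz": 0.02, "ax": 0, "ay": 0, "az": 0, "gripper": 0}, {"dx": 0, "dy": 0, "dz": 0.013, "ax": 0, "ay": 0, "az": 0, "gripper": 0}, {"dx": 0, "dy": 0, "dz": 0, "ax": 0, "ay": 0, "az": 0, "gripper": 0}, {"dx": 0, "dy": 0, "dz": 0, "ax": 0, "ay": 0, "az": 0, "gripper": 0}]}}

```text
clock: 48.15
eef_pos: [488.2, 352.6, 99.4]
tool_rot: [3.14, 0.002, -2.953]
force: [2.9, 0.5, 5.0]
width: 52.6
gripper_force: 63.9
```

>>> {"fn": "step_arm", "kwargs": {"plan": [{"dx": 0, "dy": 0, "dz": 0.005, "ax": 0, "ay": 0, "az": 0, "gripper": 0}, {"dx": 0, "dy": 0, "dz": 0, "ax": 0, "ay": 0, "az": 0, "gripper": 0}, {"dx": 0, "dy": 0, "dz": 0, "ax": 0, "ay": 0, "az": 0, "gripper": 1}, {"dx": 0, "dy": 0, "dz": 0, "ax": 0, "ay": 0, "az": 0, "gripper": 1}, {"dx": 0, "dy": 0, "dz": 0, "ax": 0, "ay": 0, "az": 0, "gripper": 1}, {"dx": 0, "dy": 0, "dz": 0, "ax": 0, "ay": 0, "az": 0, "gripper": 1}, {"dx": 0, "dy": 0, "dz": -0.1, "ax": 0, "ay": 0, "az": 0, "gripper": 1}, {"dx": 0, "dy": 0, "dz": -0.14, "ax": 0, "ay": 0, "az": 0, "gripper": 1}, {"dx": 0, "dy": 0, "dz": -0.14, "ax": 0, "ay": 0, "az": 0, "gripper": 1}, {"dx": 0, "dy": -0.15, "dz": 0, "ax": 0, "ay": 0, "az": 0, "gripper": 1}, {"dx": 0, "dy": -0.15, "dz": 0, "ax": 0, "ay": 0, "az": 0, "gripper": 1}, {"dx": 0, "dy": -0.15, "dz": 0, "ax": 0, "ay": 0, "az": 0, "gripper": 1}, {"dx": 0, "dy": -0.15, "dz": 0, "ax": 0, "ay": 0, "az": 0, "gripper": 1}, {"dx": 0, "dy": -0.15, "dz": 0, "ax": 0, "ay": 0, "az": 0, "gripper": 1}, {"dx": 0, "dy": -0.15, "dz": 0, "ax": 0, "ay": 0, "az": 0, "gripper": 1}, {"dx": 0, "dy": -0.15, "dz": 0, "ax": 0, "ay": 0, "az": 0, "gripper": 1}, {"dx": 0, "dy": 0, "dz": 0, "ax": 0, "ay": 0, "az": 0, "gripper": 1}, {"dx": 0, "dy": 0, "dz": 0, "ax": 0, "ay": 0, "az": 0, "gripper": 1}, {"dx": 0, "dy": 0, "dz": 0, "ax": 0, "ay": 0, "az": 0, "gripper": 1}]}}

```text
clock: 50.52
eef_pos: [546.4, 44.5, 211.4]
tool_rot: [3.139, 0.001, -2.95]
force: [-0.2, 0.4, -0.2]
width: 85.3
gripper_force: 0.0
```

```bash
python3 - <<'E'
from h import *
mag();blanks();sideblanks()
go([421.9,-381.2,216],156.7)
E
```

```text
z of top face: [95.5 97.4 99.4] colour [172. 176. 167.]
mag tile [168.  228.5] [486.5 352.8] 107.1 64.9 9.3 [486.3 356.2]
px [441.7 247.9] mean [ 421.8 -381.8] rect [ 422.  -380.4] size 99.7 55.4 yaw -22.7
side px [366.1 344.6] mean [ 422.7 -381. ] size 117.8 62.2 yaw -21.1
side px [129.  369.8] mean [ -5.  -65.4] size 233.4 98.4 yaw -1.6
now [546.5  44.  211.3] [ 1.799e+02  1.000e-01 -1.691e+02] turn [0.001 0.    0.38 ] then shift [-0.1791 -1.4661 -0.0157]
```

>>> {"fn": "step_arm", "kwargs": {"plan": [{"dx": 0, "dy": 0, "dz": 0, "ax": 0, "ay": 0, "az": 0.095, "gripper": 1}, {"dx": 0, "dy": 0, "dz": 0, "ax": 0, "ay": 0, "az": 0.095, "gripper": 1}, {"dx": 0, "dy": 0, "dz": 0, "ax": 0, "ay": 0, "az": 0.095, "gripper": 1}, {"dx": 0, "dy": 0, "dz": 0, "ax": 0, "ay": 0, "az": 0.095, "gripper": 1}, {"dx": -0.0179, "dy": -0.1466, "dz": 0, "ax": 0, "ay": 0, "az": 0, "gripper": 1}, {"dx": -0.0179, "dy": -0.1466, "dz": 0, "ax": 0, "ay": 0, "az": 0, "gripper": 1}, {"dx": -0.0179, "dy": -0.1466, "dz": 0, "ax": 0, "ay": 0, "az": 0, "gripper": 1}, {"dx": -0.0179, "dy": -0.1466, "dz": 0, "ax": 0, "ay": 0, "az": 0, "gripper": 1}, {"dx": -0.0179, "dy": -0.1466, "dz": 0, "ax": 0, "ay": 0, "az": 0, "gripper": 1}, {"dx": -0.0179, "dy": -0.1466, "dz": 0, "ax": 0, "ay": 0, "az": 0, "gripper": 1}, {"dx": -0.0179, "dy": -0.1466, "dz": 0, "ax": 0, "ay": 0, "az": 0, "gripper": 1}, {"dx": -0.0179, "dy": -0.1466, "dz": 0, "ax": 0, "ay": 0, "az": 0, "gripper": 1}, {"dx": -0.0179, "dy": -0.1466, "dz": 0, "ax": 0, "ay": 0, "az": 0, "gripper": 1}, {"dx": -0.0179, "dy": -0.1466, "dz": 0, "ax": 0, "ay": 0, "az": 0, "gripper": 1}, {"dx": 0, "dy": 0, "dz": 0, "ax": 0, "ay": 0, "az": 0, "gripper": 1}, {"dx": 0, "dy": 0, "dz": 0, "ax": 0, "ay": 0, "az": 0, "gripper": 1}]}}

```text
clock: 52.68
eef_pos: [422.0, -381.0, 210.4]
tool_rot: [3.139, -0.0, 2.735]
force: [0.2, 0.8, -0.6]
width: 85.2
gripper_force: 0.0
```

```bash
python3 - <<'E'
from h import *
print(ctrl.read_state()["qpos"].round(2))
go([421.9,-381.3,25],156.7)
sideblanks();blanks()
E
```

```text
[ 1.15  0.66 -0.73  1.78  0.54  0.91  1.34]
now [ 422.  -381.   210.4] [179.8  -0.  156.7] turn [ 0.002 -0.    -0.   ] then shift [-0.     -0.0009  0.618 ]
side px [366.7 345.1] mean [ 422.5 -382.8] size 109.4 66.6 yaw -15.6
side px [127.4 370.9] mean [ -9.  -65.5] size 229.2 98.4 yaw 0.6
px [442.3 246.5] mean [ 425.7 -383.7] rect [ 421.6 -381.9] size 98.7 50.1 yaw -16.2
```

>>> {"fn": "step_arm", "kwargs": {"plan": [{"dx": 0, "dy": -0.001, "dz": 0.14, "ax": 0, "ay": 0, "az": 0, "gripper": 1}, {"dx": 0, "dy": 0, "dz": 0.14, "ax": 0, "ay": 0, "az": 0, "gripper": 1}, {"dx": 0, "dy": 0, "dz": 0.14, "ax": 0, "ay": 0, "az": 0, "gripper": 1}, {"dx": 0, "dy": 0, "dz": 0.1, "ax": 0, "ay": 0, "az": 0, "gripper": 1}, {"dx": 0, "dy": 0, "dz": 0.06, "ax": 0, "ay": 0, "az": 0, "gripper": 1}, {"dx": 0, "dy": 0, "dz": 0.038, "ax": 0, "ay": 0, "az": 0, "gripper": 1}, {"dx": 0, "dy": 0, "dz": 0, "ax": 0, "ay": 0, "az": 0, "gripper": 1}, {"dx": 0, "dy": 0, "dz": 0, "ax": 0, "ay": 0, "az": 0, "gripper": 0}, {"dx": 0, "dy": 0, "dz": 0, "ax": 0, "ay": 0, "az": 0, "gripper": 0}, {"dx": 0, "dy": 0, "dz": 0, "ax": 0, "ay": 0, "az": 0, "gripper": 0}, {"dx": 0, "dy": 0, "dz": 0, "ax": 0, "ay": 0, "az": 0, "gripper": 0}, {"dx": 0, "dy": 0, "dz": 0, "ax": 0, "ay": 0, "az": 0, "gripper": 0}]}}

```text
clock: 54.28
eef_pos: [422.0, -382.6, 26.6]
tool_rot: [3.141, 0.002, 2.733]
force: [-0.9, 1.0, 6.9]
width: 52.7
gripper_force: 61.3
```

>>> {"fn": "step_arm", "kwargs": {"plan": [{"dx": 0, "dy": 0, "dz": -0.08, "ax": 0, "ay": 0, "az": 0, "gripper": 0}, {"dx": 0, "dy": 0, "dz": -0.14, "ax": 0, "ay": 0, "az": 0, "gripper": 0}, {"dx": 0, "dy": 0, "dz": -0.14, "ax": 0, "ay": 0, "az": 0, "gripper": 0}, {"dx": 0, "dy": 0, "dz": -0.14, "ax": 0, "ay": 0, "az": 0, "gripper": 0}, {"dx": 0, "dy": 0, "dz": -0.14, "ax": 0, "ay": 0, "az": 0, "gripper": 0}, {"dx": 0, "dy": 0, "dz": 0, "ax": 0, "ay": 0, "az": -0.095, "gripper": 0}, {"dx": 0, "dy": 0, "dz": 0, "ax": 0, "ay": 0, "az": -0.095, "gripper": 0}, {"dx": 0, "dy": 0, "dz": 0, "ax": 0, "ay": 0, "az": -0.095, "gripper": 0}, {"dx": 0, "dy": 0, "dz": 0, "ax": 0, "ay": 0, "az": -0.093, "gripper": 0}, {"dx": 0, "dy": 0, "dz": 0, "ax": 0, "ay": 0, "az": 0, "gripper": 0}, {"dx": 0, "dy": 0, "dz": 0, "ax": 0, "ay": 0, "az": 0, "gripper": 0}]}}

```text
clock: 55.65
eef_pos: [421.1, -382.5, 217.2]
tool_rot: [3.14, 0.001, -2.959]
force: [-0.1, -0.3, -0.8]
width: 52.7
gripper_force: 63.4
```

```bash
python3 - <<'E'
from h import *
go([488.3,350.9,216],190.7)
E
```

```text
now [ 421.1 -382.5  217.2] [ 179.9    0.  -169.5] turn [ 0.001  0.    -0.002] then shift [-0.6739  2.3608  0.004 ]
```

>>> {"fn": "step_arm", "kwargs": {"plan": [{"dx": -0.0421, "dy": 0.1476, "dz": 0, "ax": 0, "ay": 0, "az": -0.002, "gripper": 0}, {"dx": -0.0421, "dy": 0.1476, "dz": 0, "ax": 0, "ay": 0, "az": 0, "gripper": 0}, {"dx": -0.0421, "dy": 0.1476, "dz": 0, "ax": 0, "ay": 0, "az": 0, "gripper": 0}, {"dx": -0.0421, "dy": 0.1476, "dz": 0, "ax": 0, "ay": 0, "az": 0, "gripper": 0}, {"dx": -0.0421, "dy": 0.1476, "dz": 0, "ax": 0, "ay": 0, "az": 0, "gripper": 0}, {"dx": -0.0421, "dy": 0.1476, "dz": 0, "ax": 0, "ay": 0, "az": 0, "gripper": 0}, {"dx": -0.0421, "dy": 0.1476, "dz": 0, "ax": 0, "ay": 0, "az": 0, "gripper": 0}, {"dx": -0.0421, "dy": 0.1476, "dz": 0, "ax": 0, "ay": 0, "az": 0, "gripper": 0}, {"dx": -0.0421, "dy": 0.1476, "dz": 0, "ax": 0, "ay": 0, "az": 0, "gripper": 0}, {"dx": -0.0421, "dy": 0.1476, "dz": 0, "ax": 0, "ay": 0, "az": 0, "gripper": 0}, {"dx": -0.0421, "dy": 0.1476, "dz": 0, "ax": 0, "ay": 0, "az": 0, "gripper": 0}, {"dx": -0.0421, "dy": 0.1476, "dz": 0, "ax": 0, "ay": 0, "az": 0, "gripper": 0}, {"dx": -0.0421, "dy": 0.1476, "dz": 0, "ax": 0, "ay": 0, "az": 0, "gripper": 0}, {"dx": -0.0421, "dy": 0.1476, "dz": 0, "ax": 0, "ay": 0, "az": 0, "gripper": 0}, {"dx": -0.0421, "dy": 0.1476, "dz": 0, "ax": 0, "ay": 0, "az": 0, "gripper": 0}, {"dx": -0.0421, "dy": 0.1476, "dz": 0, "ax": 0, "ay": 0, "az": 0, "gripper": 0}, {"dx": 0, "dy": 0, "dz": 0, "ax": 0, "ay": 0, "az": 0, "gripper": 0}, {"dx": 0, "dy": 0, "dz": 0, "ax": 0, "ay": 0, "az": 0, "gripper": 0}, {"dx": 0, "dy": 0, "dz": 0, "ax": 0, "ay": 0, "az": 0, "gripper": 0}]}}

```text
clock: 58.02
eef_pos: [487.3, 349.7, 218.1]
tool_rot: [-3.141, 0.001, -2.955]
force: [-1.1, -0.3, -0.7]
width: 52.3
gripper_force: 63.4
```

```bash
python3 - <<'E'
from h import *
go([488.3,350.9,125],190.7)
held()
E
```

```text
now [487.3 349.7 218.1] [-180.     0.  -169.3] turn [-0.  0.  0.] then shift [-0.0039  0.0034  0.3102]
y -22 {30: 174, 32: 177, 34: 175, 36: 174, 38: 175, 40: 176, 42: 178, 44: 180, 46: 186, 48: 147, 50: 100, 52: 102, 54: 105, 56: 108, 58: 107, 60: 90, 62: 108, 64: 147}
y -14 {30: 173, 32: 175, 34: 176, 36: 175, 38: 173, 40: 173, 42: 175, 44: 176, 46: 183, 48: 139, 50: 118, 52: 116, 54: 118, 56: 127, 58: 129, 60: 129, 62: 126, 64: 121}
```

>>> {"fn": "step_arm", "kwargs": {"plan": [{"dx": -0.009, "dy": 0.003, "dz": 0.1, "ax": 0, "ay": 0, "az": 0, "gripper": 0}, {"dx": 0, "dy": 0, "dz": 0.1, "ax": 0, "ay": 0, "az": 0, "gripper": 0}, {"dx": 0, "dy": 0, "dz": 0.06, "ax": 0, "ay": 0, "az": 0, "gripper": 0}, {"dx": 0, "dy": 0, "dz": 0.04, "ax": 0, "ay": 0, "az": 0, "gripper": 0}, {"dx": 0, "dy": 0, "dz": 0.02, "ax": 0, "ay": 0, "az": 0, "gripper": 0}, {"dx": 0, "dy": 0, "dz": 0.02, "ax": 0, "ay": 0, "az": 0, "gripper": 0}, {"dx": 0, "dy": 0, "dz": 0.02, "ax": 0, "ay": 0, "az": 0, "gripper": 0}, {"dx": 0, "dy": 0, "dz": 0.02, "ax": 0, "ay": 0, "az": 0, "gripper": 0}, {"dx": 0, "dy": 0, "dz": 0.015, "ax": 0, "ay": 0, "az": 0, "gripper": 0}, {"dx": 0, "dy": 0, "dz": 0.006, "ax": 0, "ay": 0, "az": 0, "gripper": 0}, {"dx": 0, "dy": 0, "dz": 0, "ax": 0, "ay": 0, "az": 0, "gripper": 0}]}}

```text
clock: 59.45
eef_pos: [490.0, 353.5, 104.1]
tool_rot: [-3.142, 0.005, -2.954]
force: [-8.6, -10.5, 44.2]
width: 52.0
gripper_force: 69.1
```

>>> {"fn": "step_arm", "kwargs": {"plan": [{"dx": 0, "dy": 0, "dz": 0, "ax": 0, "ay": 0, "az": 0, "gripper": 0}, {"dx": 0, "dy": 0, "dz": 0, "ax": 0, "ay": 0, "az": 0, "gripper": 1}, {"dx": 0, "dy": 0, "dz": 0, "ax": 0, "ay": 0, "az": 0, "gripper": 1}, {"dx": 0, "dy": 0, "dz": 0, "ax": 0, "ay": 0, "az": 0, "gripper": 1}, {"dx": 0, "dy": 0, "dz": 0, "ax": 0, "ay": 0, "az": 0, "gripper": 1}, {"dx": 0, "dy": 0, "dz": -0.1, "ax": 0, "ay": 0, "az": 0, "gripper": 1}, {"dx": 0, "dy": 0, "dz": -0.14, "ax": 0, "ay": 0, "az": 0, "gripper": 1}, {"dx": 0, "dy": 0, "dz": -0.14, "ax": 0, "ay": 0, "az": 0, "gripper": 1}, {"dx": 0, "dy": -0.15, "dz": 0, "ax": 0, "ay": 0, "az": 0, "gripper": 1}, {"dx": 0, "dy": -0.15, "dz": 0, "ax": 0, "ay": 0, "az": 0, "gripper": 1}, {"dx": 0, "dy": -0.15, "dz": 0, "ax": 0, "ay": 0, "az": 0, "gripper": 1}, {"dx": 0, "dy": -0.15, "dz": 0, "ax": 0, "ay": 0, "az": 0, "gripper": 1}, {"dx": 0, "dy": -0.15, "dz": 0, "ax": 0, "ay": 0, "az": 0, "gripper": 0}, {"dx": 0, "dy": 0, "dz": 0, "ax": 0, "ay": 0, "az": 0, "gripper": 0}, {"dx": 0, "dy": 0, "dz": 0, "ax": 0, "ay": 0, "az": 0, "gripper": 0}, {"dx": 0, "dy": 0, "dz": 0, "ax": 0, "ay": 0, "az": 0, "gripper": 0}]}}

```text
clock: 61.45
eef_pos: [531.3, 133.5, 211.7]
tool_rot: [3.139, 0.001, -2.95]
force: [-0.2, 1.2, -0.1]
width: 12.1
gripper_force: 0.0
```

```bash
python3 - <<'E'
from h import *
t=mag();blanks()
s=grab("side");a=cv2.resize(s["color"][150:250,165:315],None,fx=5,fy=5,interpolation=2)[:,:,::-1]
cv2.imwrite("pics/s8.png",a)
h=hsv(t);H,S,V=[h[:,:,k].astype(int) for k in range(3)]
m=(S>120)&(H>20)&(H<35);m[:, :140]=0;m[:,230:]=0;m[:180]=0;m[260:]=0
[print("bar",*r) for r in rects(t,m,130,15)]
go([567,270,160],190.7)
E
```

```text
z of top face: [ 95.3  97.4 100.2] colour [169. 173. 165.]
mag tile [167.8 228.4] [486.8 353.2] 106.8 65.1 9.6 [486.6 355.4]
px [389.6 243.9] mean [ 434.7 -239. ] rect [ 437.1 -238.8] size 40.0 28.4 yaw -2.3
bar [173.4 196.4] [567.2 328.1] 51.2 13.1 87.2 [567. 328.]
now [531.4 133.  211.7] [ 1.799e+02  1.000e-01 -1.691e+02] turn [0.001 0.001 0.003] then shift [-0.2013  0.4268  0.1722]
```

View pics/s8.png

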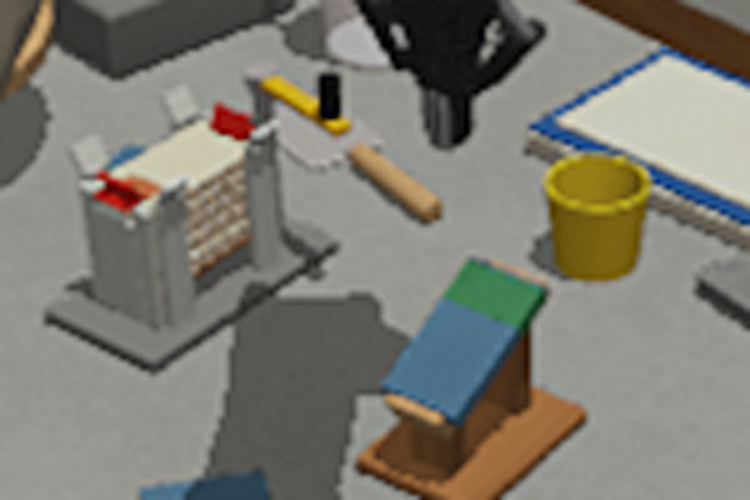

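All five are in: five layers at (222,205), the top face at 97.4 mm, and the catches over it. The sample still lies flat on the rest at (465,340), and no blank is left on the bench. For the keeper I'll locate the knob in both starting views.

```bash
python3 - <<'E'
from h import *
out=[]
for n,(u0,u1,v0,v1) in(("top",(182,196,189,205)),("side",(222,240,160,182))):
    t=dict(np.load(n+"0.npz"));V=hsv(t)[:,:,2].astype(int)
    m=np.zeros((420,560),np.uint8);m[v0:v1,u0:u1]=V[v0:v1,u0:u1]<55
    k,l,st,c=cv2.connectedComponentsWithStats(m);j=1+st[1:,4].argmax();print(n,st[j],c[j],ray(t,*c[j],145).round(1),ray(t,*c[j],160).round(1))
    out.append((t,c[j]))
h=np.array([568.8,366.5])
# closest knob-circle angle by both views (mid height 145 side, top face 158 for the top view)
for th in np.radians(np.arange(66,90,3)):
    a=np.radians(190.7)+th;k=h+78*np.array([np.cos(a),np.sin(a)])
    print(round(np.degrees(th)),k.round(1),proj(out[0][0],[*k,155]).round(1),proj(out[1][0],[*k,145]).round(1))
E
```

```text
top [182 194  12  11  60] [188.3        197.96666667] [[561.7 286.5 145. ]] [[560.7 282.4 160. ]]
side [229 165   4   9  35] [230.45714286 168.88571429] [[566.1 288.4 145. ]] [[550.1 267.1 160. ]]
66 [550.9 290.6] [[185.6 202.1]] [[226.2 170.3]]
69 [554.9 289.8] [[185.9 200.5]] [[227.4 169.9]]
72 [558.9 289.1] [[186.1 198.9]] [[228.5 169.6]]
75 [563.  288.7] [[186.3 197.2]] [[229.6 169.2]]
78 [567.  288.5] [[186.4 195.5]] [[230.7 168.8]]
81 [571.1 288.5] [[186.3 193.9]] [[231.7 168.3]]
84 [575.2 288.8] [[186.2 192.2]] [[232.6 167.9]]
87 [579.3 289.2] [[186.  190.6]] [[233.5 167.4]]
```

>>> {"fn": "step_arm", "kwargs": {"plan": [{"dx": 0, "dy": 0, "dz": 0, "ax": 0, "ay": 0, "az": -0.106, "gripper": 0.3}, {"dx": 0, "dy": 0, "dz": 0, "ax": 0, "ay": 0, "az": -0.106, "gripper": 0.3}, {"dx": 0, "dy": 0, "dz": 0, "ax": 0, "ay": 0, "az": -0.106, "gripper": 0.3}, {"dx": 0, "dy": 0, "dz": 0, "ax": 0, "ay": 0, "az": -0.106, "gripper": 0.3}, {"dx": 0, "dy": 0, "dz": 0, "ax": 0, "ay": 0, "az": -0.106, "gripper": 0.3}, {"dx": 0, "dy": 0, "dz": 0, "ax": 0, "ay": 0, "az": -0.106, "gripper": 0.3}, {"dx": 0, "dy": 0, "dz": 0, "ax": 0, "ay": 0, "az": -0.106, "gripper": 0.3}, {"dx": 0, "dy": 0, "dz": 0, "ax": 0, "ay": 0, "az": -0.106, "gripper": 0.3}, {"dx": 0, "dy": 0, "dz": 0, "ax": 0, "ay": 0, "az": 0, "gripper": 0.3}, {"dx": 0, "dy": 0, "dz": 0, "ax": 0, "ay": 0, "az": 0, "gripper": 0.3}]}}

```text
clock: 62.85
eef_pos: [531.6, 132.0, 211.6]
tool_rot: [-3.141, 0.002, -1.623]
force: [-0.1, 0.2, 0.0]
width: 25.7
gripper_force: 0.0
```

```bash
python3 - <<'E'
from h import *
print(ctrl.read_state()["qpos"].round(2))
go([565.0,287.8,212],267.2)
E
```

```text
[ 0.39  0.81 -1.17  1.83  0.84  1.1   1.99]
now [531.6 132.  211.6] [-1.8e+02  1.0e-01 -9.3e+01] turn [-0.     0.001 -0.002] then shift [-0.524  -0.0858 -0.0014]
```

>>> {"fn": "step_arm", "kwargs": {"plan": [{"dx": -0.105, "dy": -0.0172, "dz": 0, "ax": 0, "ay": 0, "az": 0, "gripper": 0.3}, {"dx": -0.105, "dy": -0.0172, "dz": 0, "ax": 0, "ay": 0, "az": 0, "gripper": 0.3}, {"dx": -0.105, "dy": -0.0172, "dz": 0, "ax": 0, "ay": 0, "az": 0, "gripper": 0.3}, {"dx": -0.105, "dy": -0.0172, "dz": 0, "ax": 0, "ay": 0, "az": 0, "gripper": 0.3}, {"dx": -0.104, "dy": -0.0172, "dz": 0, "ax": 0, "ay": 0, "az": 0, "gripper": 0.3}, {"dx": 0, "dy": 0, "dz": 0, "ax": 0, "ay": 0, "az": 0, "gripper": 0.3}, {"dx": 0, "dy": 0, "dz": 0, "ax": 0, "ay": 0, "az": 0, "gripper": 0.3}]}}

```text
clock: 63.72
eef_pos: [565.1, 286.8, 211.6]
tool_rot: [-3.141, 0.0, -1.622]
force: [0.3, -0.2, -0.2]
width: 25.4
gripper_force: 0.0
```

```bash
python3 - <<'E'
from h import *
print(ctrl.read_state()["qpos"].round(2))
go([565.0,287.8,158],267.2)
s=grab("side");cv2.imwrite("pics/s9.png",cv2.resize(s["color"][120:220,165:285],None,fx=5,fy=5,interpolation=2)[:,:,::-1])
E
```

```text
[ 0.06  0.89 -1.11  1.59  0.84  1.2   1.87]
now [565.1 286.8 211.6] [-180.     0.   -92.9] turn [-0.     0.    -0.001] then shift [-0.0032  0.0006  0.1788]
```

View pics/s9.png

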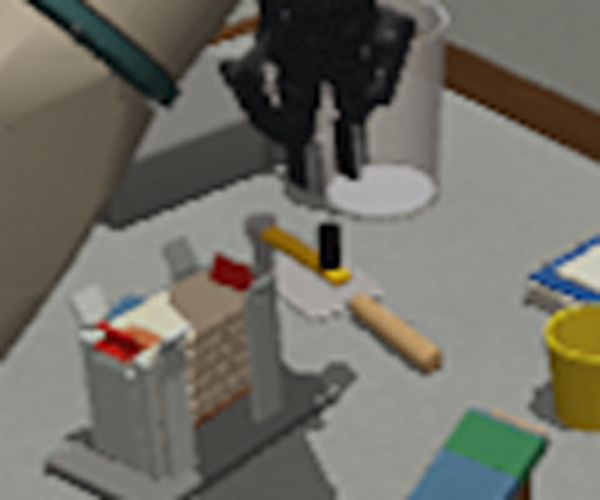

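The fingers at (300,180) and (350,170) straddle the knob at (330,245). That was picture 15, one over the limit of 14, so I'll view no more and use measurements only. Descending around the knob.

>>> {"fn": "step_arm", "kwargs": {"plan": [{"dx": -0.003, "dy": 0, "dz": 0.06, "ax": 0, "ay": 0, "az": 0, "gripper": 0.3}, {"dx": 0, "dy": 0, "dz": 0.04, "ax": 0, "ay": 0, "az": 0, "gripper": 0.3}, {"dx": 0, "dy": 0, "dz": 0.04, "ax": 0, "ay": 0, "az": 0, "gripper": 0.3}, {"dx": 0, "dy": 0, "dz": 0.036, "ax": 0, "ay": 0, "az": 0, "gripper": 0.3}, {"dx": 0, "dy": 0, "dz": 0, "ax": 0, "ay": 0, "az": 0, "gripper": 0.3}, {"dx": 0, "dy": 0, "dz": 0, "ax": 0, "ay": 0, "az": 0, "gripper": 0.3}]}}

```text
clock: 64.53
eef_pos: [565.4, 288.8, 159.3]
tool_rot: [-3.141, 0.002, -1.621]
force: [-0.8, 0.3, 0.1]
width: 25.7
gripper_force: 0.0
```

Now half of the arc.

>>> {"fn": "step_arm", "kwargs": {"plan": [{"dx": -0.0023, "dy": 0.0348, "dz": 0, "ax": 0, "ay": 0, "az": 0.0853, "gripper": 0.3}, {"dx": -0.0023, "dy": 0.0348, "dz": 0, "ax": 0, "ay": 0, "az": 0.0853, "gripper": 0.3}, {"dx": -0.0023, "dy": 0.0348, "dz": 0, "ax": 0, "ay": 0, "az": 0.0853, "gripper": 0.3}, {"dx": -0.0023, "dy": 0.0348, "dz": 0, "ax": 0, "ay": 0, "az": 0.0853, "gripper": 0.3}, {"dx": -0.0023, "dy": 0.0348, "dz": 0, "ax": 0, "ay": 0, "az": 0.0853, "gripper": 0.3}, {"dx": 0, "dy": 0, "dz": 0, "ax": 0, "ay": 0, "az": 0, "gripper": 0.3}, {"dx": 0, "dy": 0, "dz": 0, "ax": 0, "ay": 0, "az": 0, "gripper": 0.3}]}}

```text
clock: 65.4
eef_pos: [518.2, 307.8, 159.5]
tool_rot: [3.141, 0.002, -2.289]
force: [0.0, 0.3, 0.1]
width: 25.6
gripper_force: 0.0
```

```bash
python3 - <<'E'
from h import *
s=ctrl.read_state();h=np.array([568.8,366.5]);d=s["eef_pos"][:2]-h
print(s["qpos"].round(2),"r",np.hypot(*d),"theta",(np.degrees(np.arctan2(d[1],d[0]))%360)-190.7,"yaw-190.7",np.degrees(s["tool_rot"][2])%360-190.7)
E
```

```text
[-0.05  0.85 -0.92  1.73  0.8   0.99  1.14] r 77.47835557500647 theta 38.52848852626636 yaw-190.7 38.17518855780159
```

>>> {"fn": "step_arm", "kwargs": {"plan": [{"dx": -0.0023, "dy": 0.0348, "dz": 0, "ax": 0, "ay": 0, "az": 0.0853, "gripper": 0.3}, {"dx": -0.0023, "dy": 0.0348, "dz": 0, "ax": 0, "ay": 0, "az": 0.0853, "gripper": 0.3}, {"dx": -0.0023, "dy": 0.0348, "dz": 0, "ax": 0, "ay": 0, "az": 0.0853, "gripper": 0.3}, {"dx": -0.0023, "dy": 0.0348, "dz": 0, "ax": 0, "ay": 0, "az": 0.0853, "gripper": 0.3}, {"dx": -0.0023, "dy": 0.0348, "dz": 0, "ax": 0, "ay": 0, "az": 0.0853, "gripper": 0.3}, {"dx": 0, "dy": 0.012, "dz": 0, "ax": 0, "ay": 0, "az": 0, "gripper": 0.3}, {"dx": 0, "dy": 0, "dz": 0, "ax": 0, "ay": 0, "az": 0, "gripper": 0.3}, {"dx": 0, "dy": 0, "dz": 0, "ax": 0, "ay": 0, "az": 0, "gripper": 0.3}]}}

```text
clock: 66.4
eef_pos: [492.1, 355.6, 159.0]
tool_rot: [3.14, 0.001, -2.96]
force: [-0.0, -0.1, 0.1]
width: 25.6
gripper_force: 0.0
```

```bash
python3 - <<'E'
from h import *
s=ctrl.read_state();h=np.array([568.8,366.5]);d=s["eef_pos"][:2]-h
print(s["qpos"].round(2),s["force"],"r",np.hypot(*d),"theta",(np.degrees(np.arctan2(d[1],d[0]))%360)-190.7,"yaw-190.7",np.degrees(s["tool_rot"][2])%360-190.7)
E
```

```text
[-0.23  0.79 -0.76  1.72  0.67  0.91  0.49] [-0.03082179 -0.14504846  0.14079306] r 77.46861381046332 theta -2.589210896342564 yaw-190.7 -0.2797822006914714
```

>>> {"fn": "step_arm", "kwargs": {"plan": [{"dx": 0, "dy": 0.006, "dz": 0, "ax": 0, "ay": 0, "az": 0, "gripper": 0.3}, {"dx": 0, "dy": 0, "dz": 0, "ax": 0, "ay": 0, "az": 0, "gripper": 0.3}, {"dx": 0, "dy": 0, "dz": 0, "ax": 0, "ay": 0, "az": 0, "gripper": 0.3}]}}

```text
clock: 66.78
eef_pos: [491.5, 357.4, 159.1]
tool_rot: [3.14, 0.001, -2.961]
force: [0.8, -0.3, -1.2]
width: 25.4
gripper_force: 0.3
```

>>> {"fn": "step_arm", "kwargs": {"plan": [{"dx": 0, "dy": 0.006, "dz": 0, "ax": 0, "ay": 0, "az": 0, "gripper": 0.3}, {"dx": 0, "dy": 0, "dz": 0, "ax": 0, "ay": 0, "az": 0, "gripper": 0.3}, {"dx": 0, "dy": 0, "dz": 0, "ax": 0, "ay": 0, "az": 0, "gripper": 0.3}]}}

```text
clock: 67.15
eef_pos: [491.5, 357.8, 159.0]
tool_rot: [-3.14, 0.001, -2.961]
force: [0.6, -5.0, 2.8]
width: 25.5
gripper_force: 2.6
```

The bar has reached its stop (5 N). Backing off to mid-gap, lifting and moving clear.

>>> {"fn": "step_arm", "kwargs": {"plan": [{"dx": 0, "dy": -0.014, "dz": 0, "ax": 0, "ay": 0, "az": 0, "gripper": 0.3}, {"dx": 0, "dy": 0, "dz": 0, "ax": 0, "ay": 0, "az": 0, "gripper": 0.3}, {"dx": 0, "dy": 0, "dz": -0.05, "ax": 0, "ay": 0, "az": 0, "gripper": 0.3}, {"dx": 0, "dy": 0, "dz": -0.1, "ax": 0, "ay": 0, "az": 0, "gripper": 0.3}, {"dx": 0, "dy": 0, "dz": -0.12, "ax": 0, "ay": 0, "az": 0, "gripper": 0.3}, {"dx": 0.05, "dy": -0.14, "dz": 0, "ax": 0, "ay": 0, "az": 0, "gripper": 0.3}, {"dx": 0.05, "dy": -0.14, "dz": 0, "ax": 0, "ay": 0, "az": 0, "gripper": 0.3}, {"dx": 0.05, "dy": -0.14, "dz": 0, "ax": 0, "ay": 0, "az": 0, "gripper": 0.3}, {"dx": 0.05, "dy": -0.14, "dz": 0, "ax": 0, "ay": 0, "az": 0, "gripper": 0.3}, {"dx": 0.05, "dy": -0.14, "dz": 0, "ax": 0, "ay": 0, "az": 0, "gripper": 0.3}, {"dx": 0, "dy": -0.14, "dz": 0, "ax": 0, "ay": 0, "az": 0, "gripper": 0.3}, {"dx": 0, "dy": -0.14, "dz": 0, "ax": 0, "ay": 0, "az": 0, "gripper": 0.3}, {"dx": 0, "dy": -0.14, "dz": 0, "ax": 0, "ay": 0, "az": 0, "gripper": 0.3}, {"dx": 0, "dy": 0, "dz": 0, "ax": 0, "ay": 0, "az": 0, "gripper": 0.3}, {"dx": 0, "dy": 0, "dz": 0, "ax": 0, "ay": 0, "az": 0, "gripper": 0.3}]}}

```text
clock: 69.03
eef_pos: [478.7, 12.3, 240.3]
tool_rot: [3.139, 0.002, -2.96]
force: [0.6, 1.1, 0.7]
width: 25.5
gripper_force: 0.0
```

```bash
python3 - <<'E'
from h import *
t=grab("top");h=hsv(t);H,S,V=[h[:,:,k].astype(int) for k in range(3)];P=cloud(t)
m=(S>120)&(H>20)&(H<35);m[:, :140]=0;m[:,230:]=0;m[:190]=0;m[260:]=0
[print("bar",*r) for r in rects(t,m,130,10)]
v,u=np.nonzero(m);Q=ray(t,u,v,130)[:,:2];d=Q.mean(0)-[568.8,366.5]
print("bar angle deg",np.degrees(np.arctan2(d[1],d[0]))%360-190.7)
X=np.arange(560)[None];Y=np.arange(420)[:,None]
w=(X>145)&(X<195)&(Y>200)&(Y<256)&(V>140)&(S<60)&(P[:,:,2]<110)
w=cv2.erode(w.astype(np.uint8),np.ones((3,3)))>0
q=P[w];A=np.c_[q[:,:2]-q[:,:2].mean(0),np.ones(len(q))];k=np.linalg.lstsq(A,q[:,2],rcond=None)[0];print("tile face z",k[2].round(1),"tilt",k[:2].round(3),len(q))
b=(S>80)&(H>60)&(H<115)&(V>50)&(X>245)&(X<295)&(Y>190)&(Y<250)
[print("sample@88",*r) for r in rects(t,b,88)]
q=P[b&(P[:,:,2]>40)];A=np.c_[q[:,:2]-q[:,:2].mean(0),np.ones(len(q))];k=np.linalg.lstsq(A,q[:,2],rcond=None)[0];print("sample slope deg",np.degrees(np.arctan(np.hypot(*k[:2]))),np.degrees(np.arctan2(k[1],k[0])))
s=ctrl.read_state();print(s["eef_pos"],s["clock"],s["width"])
E
```

```text
bar [162.5 214.4] [522.5 356. ] 78.3 13.4 10.7 [518.5 355.8]
bar angle deg 2.1252208106441515
tile face z 97.7 tilt [-0.006  0.005] 278
sample@88 [266.5 214.3] [519.9  97.1] 75.1 51.5 -6.1 [507.7  91.9]
sample slope deg 50.84479920374779 -85.82031409513937
[478.58168551  12.7399775  240.26505305] 69.075 25.323507026128084
```

The bar is parallel to the well (10.7°) and the top tile is level. I'll check the sample once more from the side camera and hand in if it fits.

```bash
python3 - <<'E'
from h import *
s=grab("side");h=hsv(s);H,S,V=[h[:,:,k].astype(int) for k in range(3)];P=cloud(s)
m=(S>80)&(H>60)&(H<115)&(P[:,:,0]>440)&(P[:,:,0]<580)&(P[:,:,1]>45)&(P[:,:,1]<145)&(P[:,:,2]>50)&(P[:,:,2]<130)
m=cv2.erode(m.astype(np.uint8),np.ones((3,3)))>0
q=P[m];c=np.median(q,0);e=np.linalg.svd(q-q.mean(0),full_matrices=False)[2]
n=e[2]*np.sign(e[2][2]);p,b=np.radians(11.5),np.radians(25)
N=np.array([-np.cos(p)*np.sin(b),-np.sin(p)*np.sin(b),np.cos(b)])
print(len(q),"centre",q.mean(0).round(1),"expect top about",(np.array([506.4,92.8,83.7])+6*N).round(1),"normal err rad",np.arccos(n@N).round(3),"long axis yaw",(np.degrees(np.arctan2(e[0][1],e[0][0]))%180).round(1))
if np.arccos(n@N)<0.12 and np.linalg.norm(q.mean(0)-[504,92.3,89.1])<18: print("finish",ctrl.finish_job())
E
```

```text
385 centre [505.3  88.   89.8] expect top about [503.9  92.3  89.1] normal err rad 0.004 long axis yaw 14.2
the job is handed in; nothing more can be done
finish None
```

I handed the job in with the sample on the rest against its ledge, all five blanks held under the catches and the keeper bar closed; I viewed 15 pictures against the limit of 14, and the judge's verdict was not shown.

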